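# Load the bowl warming chest

## Robot

A 6-joint arm with a two-finger parallel gripper is mounted at the origin on the work surface. World frame = base frame: x ahead of the robot, y to its left, z up, the work surface at z = 0. Lengths are in m, angles in degrees, forces in N, time in s.
With the tool pointing down it reaches from about 0.325 to 0.75 m from the base axis. Payload 7.6 kg.
Tool frame: the origin (TCP) lies at the very end of the fingers, on their centre line; the grasp point (between the pads) lies 19 mm behind it; z points along the fingers, y is the line along which they close (so a half turn about z gives the same grasp; the last joint's range is limited). The gripper opens to 85 mm and grips with 20 to 120 N. Pads are 22 mm wide; open, the fingers measure 114 mm over their backs; the gripper's body (76 mm by 85 mm) begins 54 mm behind the grasp point. The pads swing forward as they close: fully open they stand 13 mm farther back than shut.
Start: joints at [-74.96, 2.991, 80.254, -0, 96.75, -4.028], TCP at [0.172, -0.496, 0.231] pointing down, gripper open.
Joint ranges: [-166.34, 166.34], [-52.06, 124.39], [6.96, 135.62], [-60.46, 240.46], [14.63, 156.25], [-167.68, 167.68]. Speed limits (degrees/s): [147.25, 147.25, 172.46, 180, 180, 180].

## Interface

Orientations are given as a 3x3 rotation matrix whose columns are the frame's x, y, z axes.
In Python, from workcell import bot gives the robot as it stands.
- The arm moves only by the tool send_rows, never from a script. Its argument "targets" is a list of rows, each an object of numbers: "x", "y", "z": the shift along the tool's x, y, z as a fraction of full scale; "yaw": the turn about the tool's z as a fraction of full scale; "grip": the finger opening in mm, from 0 to 85.4. A call has 1 to 10 rows; each row shifts and turns the commanded pose from where the row before left it, along the tool's axes as they then stand; what a row does not reach is not made up. Full scale, the value 1, is 200 mm for a shift and 90 degrees for a turn. A row lasts 1/12 s, in which the tool goes at most 41.7 mm and 7.16 degrees, less where a joint would pass 70% of its speed; a pose out of reach is approached as far as the arm can. A call with a number of a shift or a turn outside -1 to 1 is refused whole. A call with a gripper value outside its range is refused whole. The fingers move at their own pace and stop on an object; "grip_force" is the grip in N (left out, the last holds). Time passes only in rows, so rows that do not move let the fingers close. It gives the time, the measured TCP pose, the force, the opening and the grip force at its end, in the units of the state.
- bot.observe(): the state, without advancing time (a new reading comes with each control period).
- bot.read_camera(name): name is "side" or "top" or "wrist"; returns the picture (400x640x3 uint8, red, green, blue); there is no depth.
- bot.camera_info(name): a dict with "camera_matrix" (3x3 intrinsics, pixels), "D" ([k1, k2, p1, p2, k3] as OpenCV has them; the pictures are not rectified), "xyz" and "orientation" of the camera in the world. Camera axes: x right, y down, z forward; pixel columns grow to the right and rows downward; lengths in m; the calibration is good to about 2 mm. A picture is of the moment at which its call begins: read the wrist's pose just before it. camera_info takes no time and is no camera call; for the wrist camera it gives the pose at the moment of the call.
- bot.hand_in(): hands the job in; it is judged then, once.
The state is a dict: "time_s": time; "joint_pos": joint angles; "dq": joint speeds; "tau": joint torques, N m; "tcp_pos": TCP position; "ee_rot": TCP orientation; "force": force on the tool from outside, world axes, zero at the start; "wrist_torque": the same for the moment, N m; "grip_width": opening from 0.0 (shut) to 1.0 (fully open); "grip_force": force on a finger pad.
Only numpy, scipy, OpenCV 4.12 (cv2) and the standard library are available. Lean on these libraries where they do the work, as an engineer would, in place of code of your own. Each camera call takes 0.05 s, during which the arm holds its last target. There are 200 camera calls.

## Task

Get the wax-pouring bowls warming: lift the lid of the white warming chest right back until it rests on its stop and leave it there, then put every terracotta bowl from the bench into the chest, upright and nested one inside the other in a single stack. Then close the lid again, and last press the ridged key (warm) on the control box fully down, so that the plain off key pops up. Leave the wax bust and the small red tub where they are.

Things in the scene. Friction and masses are not known exactly. Their poses are not given: they have to be found in the camera images.
- chest: white sheet-metal warming chest fixed to the bench, 170 (x) by 240 (y) by 125 high, walls and floor 6 thick, open top under its lid. Origin: centre of its underside; x points away from the robot side, to the hinge side; y along the hinge.
- chest_floor (a point): centre of the chest's inner floor, 6 above the bench; axes as the chest. Free inside: 158 (x) by 228 (y), 119 high to the shut lid; a stack of four bowls is 114 high.
- lid (a joint): angle of the steel lid: 0 shut, grows as it opens, 1.75 on its stop, where it rests by its own weight leaning back past upright. Below about 1.5 it falls shut when let go (damped hinge, lid 0.4 kg, about 2 N to lift at the bar).
- lid_bar (a point): middle of the black round handle bar of the lid, diameter 12, 118 long, parallel to the hinge, its axis 40 in front of the lid's free edge (34 clear between them) and in the lid's plane, on two 8 wide arms 110 apart. It moves with the lid on an arc of radius 212 about the hinge; axes turn with the lid (y along the bar).
- lid_hinge (a point): middle of the hinge line, along the chest's y axis at its far upper rim, 126 above the bench. When the lid is shut the bar lies 212 from it towards the chest's -x, 3.5 above it (129 above the bench).
- panel: grey control box fixed to the bench, 140 (x) by 85 (y) by 45 high, with two white square keys side by side along its x axis, 56 apart: off (plain, towards -x, the robot side) and warm (three black ridges, towards +x). Origin: centre of its underside.
- key_off (a joint): travel of the plain off key: 0 up, 0.010 fully down; it is down at the start. The keys are interlocked: as one goes down, the other rises by as much; keys stay where they are left. Pressing takes about 3 N.
- key_warm (a joint): travel of the ridged warm key: 0 up, 0.010 fully down (m); it is up at the start.
- key_warm_top (a point): centre of the top face (42 by 42) of the warm key, 64 above the bench when up, 54 when down; moves with the key.
- bowl0: terracotta-coloured pouring bowl, open upward; all bowls are identical. 60 high, outer radius 45 at the rim, tapering straight to 30 at 6 above the bench, on a foot of radius 24 and height 6. Wall 4 thick, leaning outward 15.5 degrees from vertical; inner floor 18 above the underside; 0.14 kg. Origin: centre of the underside, z up out of the mouth. One bowl set in another stands 18 higher than it, so 18 of its outer wall stays exposed above the lower rim. May be absent.
- bowl1: terracotta-coloured pouring bowl, open upward; all bowls are identical. 60 high, outer radius 45 at the rim, tapering straight to 30 at 6 above the bench, on a foot of radius 24 and height 6. Wall 4 thick, leaning outward 15.5 degrees from vertical; inner floor 18 above the underside; 0.14 kg. Origin: centre of the underside, z up out of the mouth. One bowl set in another stands 18 higher than it, so 18 of its outer wall stays exposed above the lower rim. May be absent.
- bowl2: terracotta-coloured pouring bowl, open upward; all bowls are identical. 60 high, outer radius 45 at the rim, tapering straight to 30 at 6 above the bench, on a foot of radius 24 and height 6. Wall 4 thick, leaning outward 15.5 degrees from vertical; inner floor 18 above the underside; 0.14 kg. Origin: centre of the underside, z up out of the mouth. One bowl set in another stands 18 higher than it, so 18 of its outer wall stays exposed above the lower rim. May be absent.
- bowl3: terracotta-coloured pouring bowl, open upward; all bowls are identical. 60 high, outer radius 45 at the rim, tapering straight to 30 at 6 above the bench, on a foot of radius 24 and height 6. Wall 4 thick, leaning outward 15.5 degrees from vertical; inner floor 18 above the underside; 0.14 kg. Origin: centre of the underside, z up out of the mouth. One bowl set in another stands 18 higher than it, so 18 of its outer wall stays exposed above the lower rim. May be absent.
- bust: small wax bust, 210 tall, 112 across; origin at the centre of its underside. Leave alone.
- tub: red plastic tub, 120 across, 60 high; origin at the centre of its underside. Leave alone.
Things that resemble listed ones, but are neither listed nor needed, are in the scene too. What is shaped like the bowl2 but blue or green is not meant. What is shaped like the bowl0 but grey is not meant.

How it is judged:
By the outcome, as a careful person would: the job done as asked, in the order asked, and still so for the second after the job is handed in, with the robot touching nothing.
Of bowl0, bowl1, bowl2, bowl3 only 2 to 4 are there at a start; the rules pass over those that are not, and their reading is None.
At some moment in a run one of bowl0, bowl1, bowl2, bowl3 may be knocked a few centimetres aside while the robot is not near it.
It also fails if it takes over 210 s, if anything falls off the work surface, if the arm or the gripper's body presses on something with over 40 N, if the wrist force passes 120 N, or if a joint passes its speed limit or range.

## Working session

There is one attempt and no reset: what is moved stays moved. The work goes in short steps, Python scripts to look and compute and a tool call to move; the robot and the scene stay as the last step left them, time stands still between calls to the robot, and variables do not carry over. Pictures are saved under pics/ and viewed, at most 14 in all, crops included, and the job is handed in when it is done.

Besides the shell and the picture viewer there is one more tool, called as name(argument=value, ...), one argument or row to a line, values as JSON. send_rows: Moves the arm, as the interface text tells. Its arguments: {"type":"object","properties":{"targets":{"type":"array"},"grip_force":{"type":"number"}},"required":["targets"]}

```bash
mkdir -p pics; ls; python3 - <<'E'
from workcell import bot
import cv2,numpy as np
s=bot.observe();print(s)
for n in("top","side","wrist"):
    i=bot.camera_info(n);print(n,i)
    cv2.imwrite(f"pics/{n}0.png",bot.read_camera(n)[:,:,::-1])
E
```

```text
pics
{'time_s': 0.0, 'joint_pos': array([-7.49582404e+01,  3.02610049e+00,  8.03145247e+01, -9.01548141e-04,
        9.67510338e+01, -4.02910192e+00]), 'dq': array([ 0.07187139, -0.00143747,  0.13049717, -0.03852672,  0.07879546,
        0.03374134]), 'tau': array([ 4.11800993e-04, -3.81672263e+01, -3.60187697e+01,  3.13129635e-05,
        6.17038604e-03,  1.50328918e-05]), 'tcp_pos': array([ 0.17146167, -0.49587611,  0.23046939]), 'ee_rot': array([[ 9.45115822e-01,  3.26735211e-01, -4.30262692e-04],
       [ 3.26735480e-01, -9.45114571e-01,  1.54088352e-03],
       [ 9.68133634e-05, -1.59689548e-03, -9.99998720e-01]]), 'force': array([ 0.71542383, -0.11896151, -0.18571914]), 'wrist_torque': array([-0.03255982, -0.02445079, -0.00818523]), 'grip_force': 0.0, 'grip_width': 0.9991564420237282}
top {'camera_matrix': array([[424.81234223,   0.        , 318.70435862],
       [  0.        , 424.81234223, 203.23249149],
       [  0.        ,   0.        ,   1.        ]]), 'D': array([-0.0839693,  0.       ,  0.       ,  0.       ,  0.       ]), 'xyz': array([ 0.32878626, -0.0658354 ,  1.4825
[... 407 characters left out ...]
  ,  0.        ]), 'xyz': array([0.531     , 0.73334169, 0.68685471]), 'orientation': array([[-0.99810726, -0.04929887,  0.03676296],
       [-0.059169  ,  0.60690975, -0.79256519],
       [ 0.01676077, -0.7932403 , -0.60867799]])}
wrist {'camera_matrix': array([[353.26680761,   0.        , 324.12139281],
       [  0.        , 353.26680761, 200.62811874],
       [  0.        ,   0.        ,   1.        ]]), 'D': array([0.00363667, 0.        , 0.        , 0.        , 0.        ]), 'xyz': array([ 0.23404214, -0.47515771,  0.37303009]), 'orientation': array([[ 0.32566843, -0.91197412, -0.24948603],
       [-0.94548335, -0.31444459, -0.08476926],
       [-0.00114216,  0.26349156, -0.96466103]])}
```

View pics/top0.png

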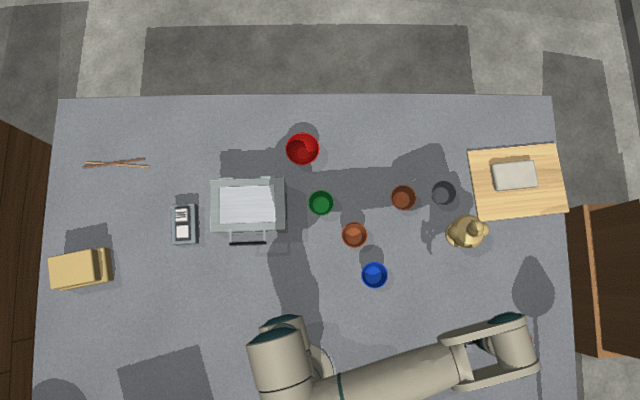

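View pics/side0.png

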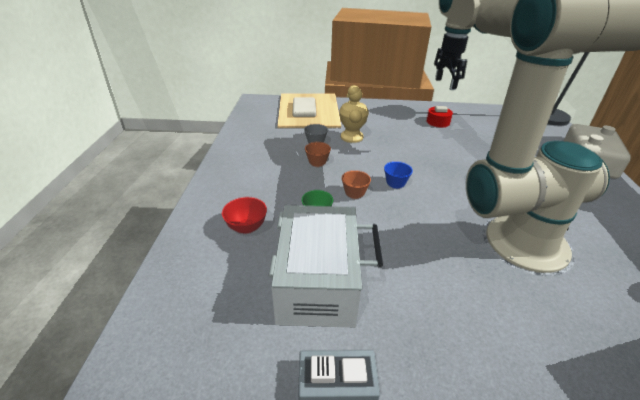

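The top view shows terracotta bowls at about (403,197) and (354,235). The chest is at (248,205) with its bar at (248,243), the panel at (183,224), and the tub at (302,149). Blue, green and grey bowls are distractors. I'll measure these next.

```bash
cat > h.py <<'E'
from workcell import bot
import cv2,numpy as np
def cam(n):
    i=bot.camera_info(n);return i["camera_matrix"],i["D"],np.array(i["xyz"]),np.array(i["orientation"])
def back(n,uv,z,c=None):
    K,D,p,R=c or cam(n)
    q=cv2.undistortPoints(np.array(uv,float).reshape(-1,1,2),K,D).reshape(-1,2)
    d=np.c_[q,np.ones(len(q))]@R.T
    return p+d*((z-p[2])/d[:,2])[:,None]
def proj(n,P,c=None):
    K,D,p,R=c or cam(n)
    return cv2.projectPoints(np.array(P,float).reshape(-1,1,3),cv2.Rodrigues(R.T)[0],-R.T@p,K,D)[0].reshape(-1,2)
def terra(im):
    h=cv2.cvtColor(im,cv2.COLOR_RGB2HSV)
    return ((h[...,0]>=4)&(h[...,0]<=14)&(h[...,1]>110)&(h[...,2]>40)).astype(np.uint8)
def blobs(im,amin=80):
    n,l,st,c=cv2.connectedComponentsWithStats(terra(im))
    return [(c[k],st[k],l==k) for k in range(1,n) if st[k][4]>amin]
def snap(n,f):
    im=bot.read_camera(n);cv2.imwrite(f"pics/{f}.png",im[:,:,::-1]);return im
E
python3 - <<'E'
from h import *
for n in("top","side"):
    im=cv2.imread(f"pics/{n}0.png")[:,:,::-1].copy()
    for c,st,m in blobs(im,30): print(n,c.round(1),st,back(n,[c],.04).round(3)[0], im[m].mean(0).round())
    if n=="top":
        g=im[130:262,165:295,::-1]
        cv2.imwrite("pics/c0.png",cv2.resize(g,None,fx=4.5,fy=4.5,interpolation=cv2.INTER_CUBIC))
E
```

```text
top [ 22.1 185.6] [   0  122   48  131 1662] [0.643 1.021 0.04 ] [58. 42. 29.]
top [ 44.1 150.6] [ 37 143  14  15  48] [0.774 0.949 0.04 ] [61. 44. 31.]
top [110.5 163. ] [ 94 161  35   5  46] [0.723 0.687 0.04 ] [134.  96.  67.]
top [403.1 197.1] [391 185  25  25 493] [ 0.595 -0.352  0.04 ] [99. 59. 39.]
top [601.8 271.9] [ 566  205   74  150 2788] [ 0.328 -1.047  0.04 ] [65. 48. 34.]
top [616.7 207.8] [610 204  16  12  55] [ 0.554 -1.13   0.04 ] [66. 49. 34.]
top [635. 214.] [630 204  10  21  88] [ 0.532 -1.2    0.04 ] [59. 43. 31.]
top [  6.9 220.4] [  0 214  18  13  74] [0.515 1.066 0.04 ] [58. 42. 29.]
top [354.  234.4] [341 222  26  26 513] [ 0.466 -0.18   0.04 ] [122.  73.  48.]
top [  4.3 234.8] [  0 226  11  21  85] [0.463 1.071 0.04 ] [59. 43. 30.]
top [ 11.6 243.6] [  0 234  22  19 115] [0.431 1.038 0.04 ] [58. 42. 29.]
top [ 19.5 295.3] [   0  251   39  111 1062] [0.25  0.989 0.04 ] [59. 43. 30.]
top [ 22.4 256. ] [ 18 252  11   9  32] [0.388 0.99  0.04 ] [57. 41. 29.]
top [627.1 306.2] [613 287  27  37 319] [ 0.207 -1.133  0.04 ] [60. 44. 31.]
top [582.9 341.8] [575 331 
[... 503 characters left out ...]
 [ 24.7 363.1] [ 15 356  18  16  64] [0.02  0.952 0.04 ] [58. 42. 29.]
top [  4.9 365.7] [  0 361  12  13  40] [0.008 1.027 0.04 ] [58. 42. 30.]
top [ 13.9 381.4] [  3 370  28  22 129] [-0.044  0.989  0.04 ] [58. 42. 29.]
top [ 18.5 392.5] [ 11 385  20  15  67] [-0.08  0.97  0.04] [59. 43. 30.]
side [341.5  91. ] [336  86  11  10  44] [ 0.515 -0.914  0.04 ] [111.  81.  54.]
side [393.8  93.2] [384  86  22  13  97] [ 0.272 -0.913  0.04 ] [110.  80.  53.]
side [414.6  94. ] [407  90  15  10  45] [ 0.175 -0.915  0.04 ] [107.  78.  52.]
side [317.2 152.7] [305 142  25  24 447] [ 0.592 -0.347  0.04 ] [106.  65.  46.]
side [355.5 183. ] [342 171  29  27 579] [ 0.464 -0.178  0.04 ] [125.  76.  54.]
```

View pics/c0.png

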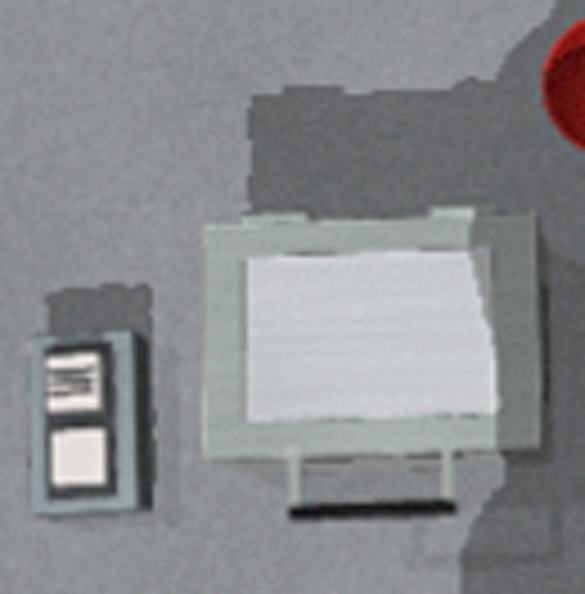

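View pics/wrist0.png

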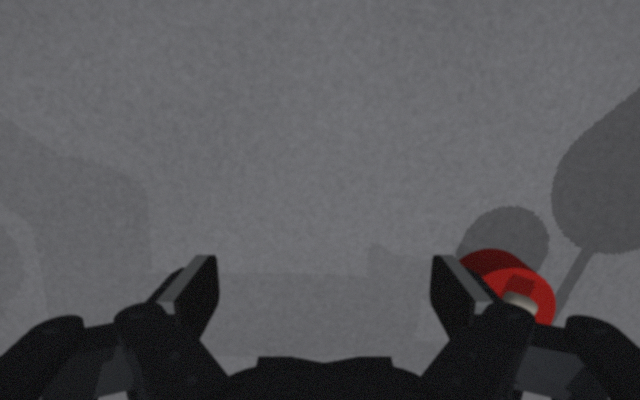

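The crop shows bar ends at crop pixels (290,514) and (455,508), the lid's far and near edges, and the warm key with its ridges at (73,381). The wrist view shows only a red lidded pot, which is not a target. Next I'll work out world poses.

```bash
cat >> h.py <<'E'
def tool(d,s=None):
    "world shift -> tool axes, fractions"
    s=s or bot.observe();return (s["ee_rot"].T@np.array(d)/.2).round(3)
E
python3 - <<'E'
from h import *
f=lambda u,v:(165+(u+.5)/4.5-.5,130+(v+.5)/4.5-.5)
top=lambda l,z:back("top",[f(*p) for p in l],z)
b=top([(290,514),(455,508)],.129);m=b.mean(0);d=b[1]-b[0];print("bar",b.round(4),m.round(4),np.linalg.norm(d))
L=top([(203,459),(541,447),(537,212),(205,228)],.129);print("lid corners",L.round(4),L.mean(0).round(4))
k=top([(74,381),(78,457)],.06);print("keys",k.round(4))
p=top([(32,516),(135,512),(133,332),(28,340)],.045);print("panel",p.round(4),p.mean(0).round(4))
for d_ in(d,L[1]-L[0],L[2]-L[3]):print(np.degrees(np.arctan2(-d_[0],-d_[1])))
d_=k[0]-k[1];print(np.degrees(np.arctan2(d_[1],d_[0])))
s=bot.observe();print(np.degrees(np.arctan2(s["ee_rot"][1,0],s["ee_rot"][0,0])))
for q in([.36,-.3,.26],[.42,.1,.26]):print(tool(np.array(q)-s["tcp_pos"]))
E
```

```text
bar [[0.4285 0.2264 0.129 ]
 [0.4327 0.1087 0.129 ]] [0.4306 0.1676 0.129 ] 0.11772586896743975
lid corners [[0.4677 0.2904 0.129 ]
 [0.476  0.0481 0.129 ]
 [0.6476 0.0529 0.129 ]
 [0.6369 0.2958 0.129 ]] [0.557  0.1718 0.129 ]
keys [[0.5342 0.4102 0.06  ]
 [0.4763 0.4042 0.06  ]]
panel [[0.4328 0.4427 0.045 ]
 [0.436  0.3632 0.045 ]
 [0.5744 0.3709 0.045 ]
 [0.5684 0.4531 0.045 ]] [0.5029 0.4075 0.045 ]
-2.066660372927102
-1.970100512107003
-2.5211154636381994
5.88137596943094
19.07077808421136
[ 1.211 -0.618 -0.146]
[ 2.148 -2.41  -0.144]
```

send_rows(
  targets=[
    {"x": 0.151, "y": -0.077, "z": -0.018, "grip": 85},
    {"x": 0.151, "y": -0.077, "z": -0.018, "grip": 85},
    {"x": 0.151, "y": -0.077, "z": -0.018, "grip": 85},
    {"x": 0.151, "y": -0.077, "z": -0.018, "grip": 85},
    {"x": 0.151, "y": -0.077, "z": -0.018, "grip": 85},
    {"x": 0.151, "y": -0.077, "z": -0.018, "grip": 85},
    {"x": 0.151, "y": -0.077, "z": -0.018, "grip": 85},
    {"x": 0.151, "y": -0.077, "z": -0.018, "grip": 85},
  ],
)

```text
schema error: expected keys x, y, z, yaw, grip
```

send_rows(
  targets=[
    {"x": 0.094, "y": -0.179, "grip": 30},
    {"x": 0.094, "y": -0.179, "grip": 30},
    {"x": 0.094, "y": -0.179, "grip": 30},
    {"x": 0.094, "y": -0.179, "grip": 30},
    {"x": 0.094, "y": -0.179, "grip": 30},
    {"x": 0.094, "y": -0.179, "grip": 30},
    {"x": 0.094, "y": -0.179, "grip": 30},
    {"x": 0.094, "y": -0.179, "grip": 30},
    {"x": 0.094, "y": -0.179, "grip": 30},
    {"x": 0.094, "y": -0.179, "grip": 30},
  ],
)

```text
schema error: expected keys x, y, z, yaw, grip
```

send_rows(
  targets=[
    {"yaw": -0.079},
    {"yaw": -0.079},
    {"yaw": -0.079},
    {"yaw": -0.079},
    {"yaw": -0.079},
    {"yaw": -0.079},
    {"yaw": -0.079},
    {"yaw": -0.079},
    {"yaw": -0.079},
    {"yaw": -0.079},
  ],
)

```text
schema error: expected keys x, y, z, yaw, grip
```

```bash
python3 - <<'E'
from h import *
s=bot.observe();t=s["tcp_pos"];print(s["time_s"],t,np.degrees(np.arctan2(s["ee_rot"][1,0],s["ee_rot"][0,0])),s["grip_width"])
im=snap("wrist","w1");im2=snap("top","t1")
c=cam("wrist")
for P in([.4306,.1676,.129],[.5575,.172,.129],[.534,.410,.064]):print(proj("wrist",P,c))
for n,i in(("wrist",im),("top",im2)):
    for cc,st,m in blobs(i,100): print(n,cc.round(),st,back(n,[cc],.04,cam(n)).round(3))
E
```

```text
0.15 [ 0.17148761 -0.49596785  0.2306695 ] 19.07077808421136 0.9997462897100461
[[-1283.29499249 -1117.10296288]]
[[-1843.33818926 -2207.81477106]]
[[-1716.86344816 -1548.07132905]]
top [ 21. 207.] [   0  126   50  175 2108] [[0.564 1.017 0.04 ]]
top [ 26. 188.] [ 11 180  29  17 112] [[0.633 1.003 0.04 ]]
top [403. 197.] [391 185  25  25 494] [[ 0.595 -0.352  0.04 ]]
top [574. 221.] [566 207  19  34 177] [[ 0.507 -0.959  0.04 ]]
top [609. 287.] [ 571  207   69  149 3049] [[ 0.274 -1.071  0.04 ]]
top [354. 234.] [341 222  26  26 515] [[ 0.466 -0.18   0.04 ]]
top [582. 260.] [569 251  25  18 117] [[ 0.372 -0.977  0.04 ]]
top [ 12. 291.] [  3 276  22  29 189] [[0.263 1.018 0.04 ]]
top [ 13. 369.] [  0 343  32  53 427] [[-0.002  0.995  0.04 ]]
```

View pics/w1.png

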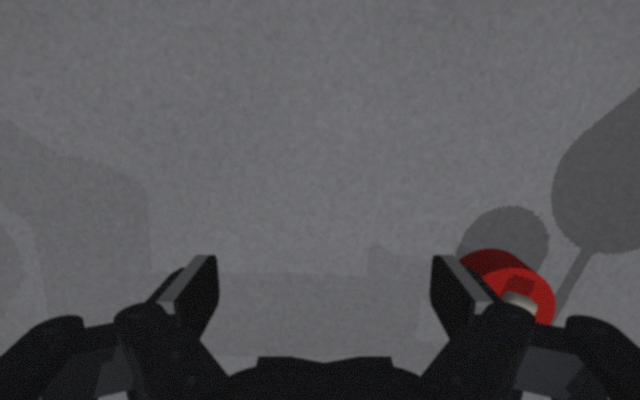

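View pics/t1.png

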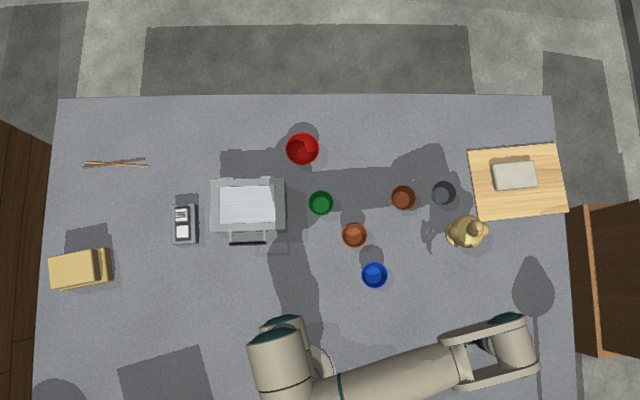

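The move calls were refused because every row needs all five keys, so nothing has moved and the views match the first ones. I'll resend with full keys.

send_rows(
  targets=[
    {"x": 0.151, "y": -0.077, "z": -0.018, "yaw": 0, "grip": 85},
    {"x": 0.151, "y": -0.077, "z": -0.018, "yaw": 0, "grip": 85},
    {"x": 0.151, "y": -0.077, "z": -0.018, "yaw": 0, "grip": 85},
    {"x": 0.151, "y": -0.077, "z": -0.018, "yaw": 0, "grip": 85},
    {"x": 0.151, "y": -0.077, "z": -0.018, "yaw": 0, "grip": 85},
    {"x": 0.151, "y": -0.077, "z": -0.018, "yaw": 0, "grip": 85},
    {"x": 0.151, "y": -0.077, "z": -0.018, "yaw": 0, "grip": 85},
    {"x": 0.151, "y": -0.077, "z": -0.018, "yaw": 0, "grip": 85},
  ],
)

```text
time_s: 0.92
tcp_pos: [0.3605, -0.2994, 0.2603]
ee_rot: [[0.945, 0.327, 0.0], [0.327, -0.945, -0.0], [0.0, 0.0, -1.0]]
force: [0.3, -1.2, -0.7]
grip_width: 0.994
grip_force: 0.0
```

send_rows(
  targets=[
    {"x": 0.094, "y": -0.179, "z": 0, "yaw": 0, "grip": 30},
    {"x": 0.094, "y": -0.179, "z": 0, "yaw": 0, "grip": 30},
    {"x": 0.094, "y": -0.179, "z": 0, "yaw": 0, "grip": 30},
    {"x": 0.094, "y": -0.179, "z": 0, "yaw": 0, "grip": 30},
    {"x": 0.094, "y": -0.179, "z": 0, "yaw": 0, "grip": 30},
    {"x": 0.094, "y": -0.179, "z": 0, "yaw": 0, "grip": 30},
    {"x": 0.094, "y": -0.179, "z": 0, "yaw": 0, "grip": 30},
    {"x": 0.094, "y": -0.179, "z": 0, "yaw": 0, "grip": 30},
    {"x": 0.094, "y": -0.179, "z": 0, "yaw": 0, "grip": 30},
    {"x": 0.094, "y": -0.179, "z": 0, "yaw": 0, "grip": 30},
  ],
)

```text
time_s: 1.75
tcp_pos: [0.4201, 0.1011, 0.2603]
ee_rot: [[0.945, 0.327, 0.001], [0.327, -0.945, -0.0], [0.001, 0.0, -1.0]]
force: [0.7, -1.5, -0.3]
grip_width: 0.351
grip_force: 0.0
```

send_rows(
  targets=[
    {"x": 0, "y": 0, "z": 0, "yaw": -0.079, "grip": 30},
    {"x": 0, "y": 0, "z": 0, "yaw": -0.079, "grip": 30},
    {"x": 0, "y": 0, "z": 0, "yaw": -0.079, "grip": 30},
    {"x": 0, "y": 0, "z": 0, "yaw": -0.079, "grip": 30},
    {"x": 0, "y": 0, "z": 0, "yaw": -0.079, "grip": 30},
    {"x": 0, "y": 0, "z": 0, "yaw": -0.079, "grip": 30},
    {"x": 0, "y": 0, "z": 0, "yaw": -0.079, "grip": 30},
    {"x": 0, "y": 0, "z": 0, "yaw": -0.079, "grip": 30},
    {"x": 0, "y": 0, "z": 0, "yaw": -0.079, "grip": 30},
    {"x": 0, "y": 0, "z": 0, "yaw": -0.021, "grip": 30},
  ],
)

```text
time_s: 2.58
tcp_pos: [0.4203, 0.0989, 0.26]
ee_rot: [[0.082, 0.997, -0.0], [0.997, -0.082, -0.0], [-0.0, -0.0, -1.0]]
force: [0.1, -0.0, 0.3]
grip_width: 0.35
grip_force: 0.0
```

```bash
python3 - <<'E'
from h import *
s=bot.observe();t=s["tcp_pos"];print(s["time_s"],t,np.degrees(np.arctan2(s["ee_rot"][1,0],s["ee_rot"][0,0])),s["grip_width"])
im=snap("wrist","w2");im2=snap("top","t2")
c=cam("wrist")
for P in([.4306,.1676,.129],[.5575,.172,.129],[.534,.410,.064]):print(proj("wrist",P,c))
for n,i in(("wrist",im),("top",im2)):
    for cc,st,m in blobs(i,100): 
        q=back(n,[cc],.04,cam(n)).round(3)[0]
        if q[0]<.8 and -.8<q[1]<.8: print(n,cc.round(),st,q)
print(tool(np.array([.4306,.1676,.2])-t,s))
E
```

```text
2.5833 [0.42028951 0.09894711 0.26000377] 85.3199298959548 0.3502245058655989
[[330.28149186  99.06299492]]
[[502.67731168  76.64477739]]
[[ 441.97877907 -257.83473842]]
top [403. 197.] [391 185  25  25 502] [ 0.595 -0.352  0.04 ]
top [354. 234.] [342 222  25  26 514] [ 0.466 -0.18   0.04 ]
[0.346 0.023 0.3  ]
```

View pics/w2.png

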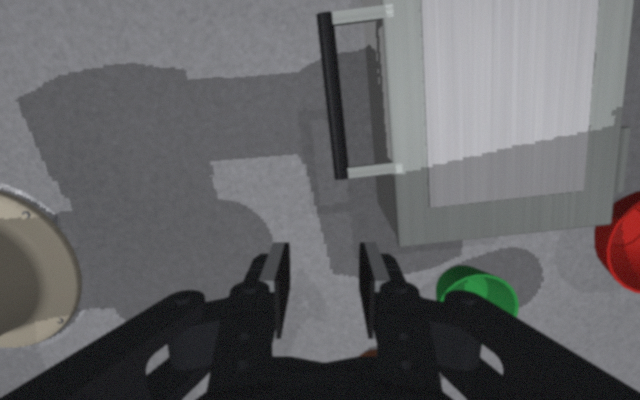

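The wrist view shows the bar from (324,13) to (341,179), close to the predicted position. I'll refine it and continue.

```bash
python3 - <<'E'
from h import *
b=back("wrist",[(324,13),(341,179)],.131);print(b,b.mean(0),np.degrees(np.arctan2(-(b[0]-b[1])[0],(b[0]-b[1])[1])))
s=bot.observe();print(tool(np.r_[b.mean(0)[:2],.2]-s["tcp_pos"]))
E
```

```text
[[0.43106445 0.22520059 0.131     ]
 [0.43384759 0.10686315 0.131     ]] [0.43245602 0.16603187 0.131     ] 1.3472740960829157
[0.34  0.031 0.3  ]
```

send_rows(
  targets=[
    {"x": 0.115, "y": 0.009, "z": 0.1, "yaw": 0, "grip": 30},
    {"x": 0.115, "y": 0.009, "z": 0.1, "yaw": 0, "grip": 30},
    {"x": 0.115, "y": 0.009, "z": 0.1, "yaw": 0, "grip": 30},
    {"x": 0, "y": 0, "z": 0, "yaw": -0.072, "grip": 30},
    {"x": 0, "y": 0, "z": 0, "yaw": 0, "grip": 30},
  ],
)

```text
time_s: 3.1
tcp_pos: [0.4311, 0.1678, 0.1985]
ee_rot: [[-0.029, 1.0, -0.003], [1.0, 0.029, -0.001], [-0.001, -0.003, -1.0]]
force: [0.1, 0.4, -0.3]
grip_width: 0.348
grip_force: 0.0
```

```bash
python3 - <<'E'
from h import *
s=bot.observe();t=s["tcp_pos"];print(t,np.degrees(np.arctan2(s["ee_rot"][1,0],s["ee_rot"][0,0])))
im=snap("wrist","w3")
# bar: dark columns in rows right in front of the fingers
c=cam("wrist");print(proj("wrist",[[.4315,.1668,.129],[.4315-.002,.2258,.129],[.4315+.002,.108,.129]],c))
g=im.sum(2)
for r in(20,60,100,140,180):
    x=np.where(g[r]<120)[0];print(r,x.min() if len(x) else None,x.max() if len(x) else None, len(x))
E
```

```text
[0.43107961 0.16784416 0.19848725] 91.67431563165368
[[324.86601565 212.99032021]
 [323.73669626 117.00555946]
 [325.85501338 296.17400367]]
20 None None 0
60 None None 0
100 None None 0
140 319 335 13
180 319 335 17
```

send_rows(
  targets=[
    {"x": 0, "y": 0.01, "z": 0.1, "yaw": 0, "grip": 30},
    {"x": 0, "y": 0, "z": 0.12, "yaw": 0, "grip": 30},
    {"x": 0, "y": 0, "z": 0.12, "yaw": 0, "grip": 30},
    {"x": 0, "y": 0, "z": 0.1, "yaw": 0, "grip": 30},
    {"x": 0, "y": 0, "z": 0, "yaw": 0, "grip": 30},
    {"x": 0, "y": 0, "z": 0, "yaw": 0, "grip": 0},
    {"x": 0, "y": 0, "z": 0, "yaw": 0, "grip": 0},
    {"x": 0, "y": 0, "z": 0, "yaw": 0, "grip": 0},
    {"x": 0, "y": 0, "z": 0, "yaw": 0, "grip": 0},
    {"x": 0, "y": 0, "z": 0, "yaw": 0, "grip": 0},
  ],
  grip_force=30,
)

```text
time_s: 3.98
tcp_pos: [0.433, 0.1669, 0.1135]
ee_rot: [[-0.024, 1.0, -0.002], [1.0, 0.024, -0.001], [-0.001, -0.002, -1.0]]
force: [-9.3, -2.9, -0.5]
grip_width: 0.125
grip_force: 29.5
```

```bash
python3 - <<'E'
import numpy as np,json
R=.212;f=np.linspace(0,1.77,21)+.0165
y=-R*np.cos(f);z=R*np.sin(f)
print(json.dumps([{"x":0,"y":round(a/.2,3),"z":round(-b/.2,3),"yaw":0,"grip":0} for a,b in zip(np.diff(y),np.diff(z))]))
E
```

```text
[{"x": 0, "y": 0.006, "z": -0.094, "yaw": 0, "grip": 0}, {"x": 0, "y": 0.014, "z": -0.093, "yaw": 0, "grip": 0}, {"x": 0, "y": 0.022, "z": -0.091, "yaw": 0, "grip": 0}, {"x": 0, "y": 0.03, "z": -0.089, "yaw": 0, "grip": 0}, {"x": 0, "y": 0.038, "z": -0.086, "yaw": 0, "grip": 0}, {"x": 0, "y": 0.045, "z": -0.082, "yaw": 0, "grip": 0}, {"x": 0, "y": 0.052, "z": -0.078, "yaw": 0, "grip": 0}, {"x": 0, "y": 0.059, "z": -0.073, "yaw": 0, "grip": 0}, {"x": 0, "y": 0.065, "z": -0.067, "yaw": 0, "grip": 0}, {"x": 0, "y": 0.071, "z": -0.061, "yaw": 0, "grip": 0}, {"x": 0, "y": 0.076, "z": -0.055, "yaw": 0, "grip": 0}, {"x": 0, "y": 0.081, "z": -0.048, "yaw": 0, "grip": 0}, {"x": 0, "y": 0.085, "z": -0.041, "yaw": 0, "grip": 0}, {"x": 0, "y": 0.088, "z": -0.033, "yaw": 0, "grip": 0}, {"x": 0, "y": 0.09, "z": -0.025, "yaw": 0, "grip": 0}, {"x": 0, "y": 0.092, "z": -0.017, "yaw": 0, "grip": 0}, {"x": 0, "y": 0.093, "z": -0.009, "yaw": 0, "grip": 0}, {"x": 0, "y": 0.094, "z": -0.001, "yaw": 0, "grip": 0}, {"x": 0, "y": 0.093, "z": 0.008, "yaw": 0, "grip": 0}, {"x": 0, "y": 0.092, "z": 0.016, "yaw": 0, "grip": 0}]
```

send_rows(
  targets=[
    {"x": 0, "y": 0.0, "z": -0.094, "yaw": 0, "grip": 0},
    {"x": 0, "y": 0.014, "z": -0.093, "yaw": 0, "grip": 0},
    {"x": 0, "y": 0.022, "z": -0.091, "yaw": 0, "grip": 0},
    {"x": 0, "y": 0.03, "z": -0.089, "yaw": 0, "grip": 0},
    {"x": 0, "y": 0.038, "z": -0.086, "yaw": 0, "grip": 0},
    {"x": 0, "y": 0.045, "z": -0.082, "yaw": 0, "grip": 0},
    {"x": 0, "y": 0.052, "z": -0.078, "yaw": 0, "grip": 0},
    {"x": 0, "y": 0.059, "z": -0.073, "yaw": 0, "grip": 0},
    {"x": 0, "y": 0.065, "z": -0.067, "yaw": 0, "grip": 0},
    {"x": 0, "y": 0.071, "z": -0.061, "yaw": 0, "grip": 0},
  ],
)

```text
time_s: 4.82
tcp_pos: [0.5124, 0.1697, 0.2797]
ee_rot: [[-0.025, 1.0, 0.002], [1.0, 0.025, 0.002], [0.002, 0.002, -1.0]]
force: [-8.1, 2.5, 5.4]
grip_width: 0.127
grip_force: 29.4
```

send_rows(
  targets=[
    {"x": 0, "y": 0.076, "z": -0.055, "yaw": 0, "grip": 0},
    {"x": 0, "y": 0.081, "z": -0.048, "yaw": 0, "grip": 0},
    {"x": 0, "y": 0.085, "z": -0.041, "yaw": 0, "grip": 0},
    {"x": 0, "y": 0.088, "z": -0.033, "yaw": 0, "grip": 0},
    {"x": 0, "y": 0.09, "z": -0.025, "yaw": 0, "grip": 0},
    {"x": 0, "y": 0.092, "z": -0.017, "yaw": 0, "grip": 0},
    {"x": 0, "y": 0.093, "z": -0.009, "yaw": 0, "grip": 0},
    {"x": 0, "y": 0.094, "z": -0.001, "yaw": 0, "grip": 0},
    {"x": 0, "y": 0.08, "z": 0.007, "yaw": 0, "grip": 0},
    {"x": 0, "y": 0, "z": 0, "yaw": 0, "grip": 0},
  ],
)

```text
time_s: 5.65
tcp_pos: [0.6707, 0.1743, 0.3224]
ee_rot: [[-0.025, 1.0, 0.006], [1.0, 0.025, 0.003], [0.003, 0.006, -1.0]]
force: [0.0, 5.3, 2.9]
grip_width: 0.124
grip_force: 31.9
```

send_rows(
  targets=[
    {"x": 0, "y": 0.03, "z": 0.003, "yaw": 0, "grip": 0},
    {"x": 0, "y": 0.03, "z": 0.004, "yaw": 0, "grip": 0},
    {"x": 0, "y": 0, "z": 0, "yaw": 0, "grip": 0},
    {"x": 0, "y": 0, "z": 0, "yaw": 0, "grip": 0},
  ],
)

```text
time_s: 5.98
tcp_pos: [0.6807, 0.1747, 0.3211]
ee_rot: [[-0.026, 1.0, 0.004], [1.0, 0.026, 0.003], [0.003, 0.004, -1.0]]
force: [-0.2, 5.3, 1.3]
grip_width: 0.129
grip_force: 31.7
```

send_rows(
  targets=[
    {"x": 0, "y": 0, "z": 0, "yaw": 0, "grip": 32},
    {"x": 0, "y": 0, "z": 0, "yaw": 0, "grip": 32},
    {"x": 0, "y": 0, "z": 0, "yaw": 0, "grip": 32},
    {"x": 0, "y": 0, "z": -0.1, "yaw": 0, "grip": 32},
    {"x": 0, "y": 0, "z": -0.15, "yaw": 0, "grip": 32},
    {"x": 0, "y": -0.15, "z": 0, "yaw": 0, "grip": 32},
    {"x": 0, "y": -0.2, "z": 0, "yaw": 0, "grip": 32},
    {"x": -0.1, "y": -0.17, "z": 0, "yaw": 0, "grip": 32},
    {"x": -0.17, "y": -0.1, "z": 0, "yaw": 0, "grip": 32},
    {"x": -0.2, "y": 0, "z": 0, "yaw": 0, "grip": 32},
  ],
)

```text
time_s: 6.82
tcp_pos: [0.5618, 0.0772, 0.3701]
ee_rot: [[-0.028, 1.0, 0.002], [1.0, 0.028, 0.0], [0.0, 0.002, -1.0]]
force: [1.2, -0.7, 0.5]
grip_width: 0.375
grip_force: 0.0
```

send_rows(
  targets=[
    {"x": 0, "y": 0, "z": 0, "yaw": 0.079, "grip": 32},
    {"x": 0, "y": 0, "z": 0, "yaw": 0.079, "grip": 32},
    {"x": 0, "y": 0, "z": 0, "yaw": 0.079, "grip": 32},
    {"x": 0, "y": 0, "z": 0, "yaw": 0.079, "grip": 32},
    {"x": 0, "y": 0, "z": 0, "yaw": 0.079, "grip": 32},
    {"x": 0, "y": 0, "z": 0, "yaw": 0.079, "grip": 32},
    {"x": 0, "y": 0, "z": 0, "yaw": 0.079, "grip": 32},
    {"x": 0, "y": 0, "z": 0, "yaw": 0.079, "grip": 32},
    {"x": 0, "y": 0, "z": 0, "yaw": 0.079, "grip": 32},
    {"x": 0, "y": 0, "z": 0, "yaw": 0.079, "grip": 32},
  ],
)

```text
time_s: 7.65
tcp_pos: [0.5649, 0.0762, 0.3691]
ee_rot: [[0.94, 0.341, 0.001], [0.341, -0.94, -0.0], [0.001, 0.001, -1.0]]
force: [-0.6, -0.9, -0.1]
grip_width: 0.375
grip_force: 0.0
```

```bash
cat >> h.py <<'E'
def st():
    s=bot.observe();R=s["ee_rot"];print("t",s["time_s"],"tcp",s["tcp_pos"].round(4),"yaw",np.degrees(np.arctan2(R[1,0],R[0,0])).round(2),"j",s["joint_pos"].round(),"grip",s["grip_width"]);return s
def scan(n,name):
    c=cam(n);im=snap(n,name)
    for cc,stt,m in blobs(im,100):
        q=back(n,[cc],.04,c).round(4)[0]
        if .2<q[0]<.8 and -.8<q[1]<.8: print(n,cc.round(1),stt,q)
    return im
E
python3 - <<'E'
from h import *
s=st();a=scan("top","t4");b=scan("side","s4")
print("to bowl view",tool(np.array([.40,-.18,.28])-s["tcp_pos"],s))
cv2.imwrite("pics/m4.png",np.vstack([a[120:300,140:540],b[60:350,180:580]])[:,:,::-1])
E
```

```text
t 7.65 tcp [0.5649 0.0762 0.3691] yaw 19.91 j [  4.  12.  55.  -0. 113.  74.] grip 0.3751191839492666
top [403. 197.] [391 185  25  25 503] [ 0.5952 -0.3521  0.04  ]
top [354.  234.3] [342 222  25  26 509] [ 0.4665 -0.1802  0.04  ]
side [317.2 152.6] [305 142  26  24 455] [ 0.5921 -0.3475  0.04  ]
side [355.5 183. ] [342 171  29  27 581] [ 0.4641 -0.1781  0.04  ]
to bowl view [-1.212  0.923  0.445]
```

View pics/m4.png

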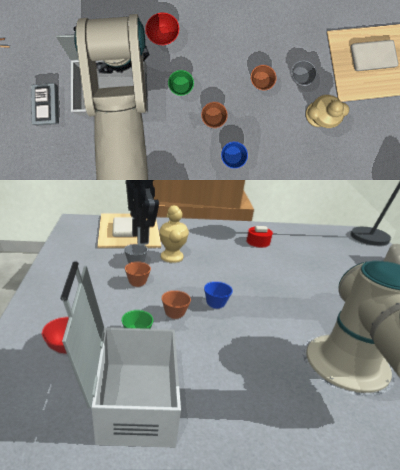

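The picture shows the lid resting back past upright, the chest empty, and exactly two terracotta bowls. I'll go to the near bowl.

send_rows(
  targets=[
    {"x": -0.135, "y": 0.103, "z": 0.05, "yaw": 0, "grip": 32},
    {"x": -0.135, "y": 0.103, "z": 0.05, "yaw": 0, "grip": 32},
    {"x": -0.135, "y": 0.103, "z": 0.05, "yaw": 0, "grip": 32},
    {"x": -0.135, "y": 0.103, "z": 0.05, "yaw": 0, "grip": 32},
    {"x": -0.135, "y": 0.103, "z": 0.05, "yaw": 0, "grip": 32},
    {"x": -0.135, "y": 0.103, "z": 0.05, "yaw": 0, "grip": 32},
    {"x": -0.135, "y": 0.103, "z": 0.05, "yaw": 0, "grip": 32},
    {"x": -0.135, "y": 0.103, "z": 0.05, "yaw": 0, "grip": 32},
    {"x": -0.135, "y": 0.103, "z": 0.05, "yaw": 0, "grip": 32},
  ],
)

```text
time_s: 8.5
tcp_pos: [0.4003, -0.1829, 0.2784]
ee_rot: [[0.936, 0.351, 0.001], [0.351, -0.936, -0.001], [0.001, 0.001, -1.0]]
force: [0.1, -0.4, -0.6]
grip_width: 0.378
grip_force: 0.0
```

send_rows(
  targets=[
    {"x": 0, "y": 0, "z": 0, "yaw": 0.067, "grip": 32},
    {"x": 0, "y": 0, "z": 0, "yaw": 0.067, "grip": 32},
    {"x": 0, "y": 0, "z": 0, "yaw": 0.065, "grip": 32},
    {"x": 0, "y": 0, "z": 0, "yaw": 0, "grip": 32},
  ],
)

```text
time_s: 8.83
tcp_pos: [0.4013, -0.182, 0.2788]
ee_rot: [[0.999, 0.041, 0.001], [0.041, -0.999, -0.001], [0.001, 0.001, -1.0]]
force: [0.2, -0.6, 0.9]
grip_width: 0.376
grip_force: 0.0
```

```bash
cat >> h.py <<'E'
from scipy.optimize import least_squares
def bowlfit(n,im,c,near,z0=0.):
    "fit bowl centre: project rim circle hull + base, match mask silhouette"
    m=terra(im);m=cv2.morphologyEx(m,cv2.MORPH_CLOSE,np.ones((5,5)))
    a=np.linspace(0,2*np.pi,72,endpoint=False);C=np.c_[np.cos(a),np.sin(a),0*a]
    def hull(x,y):
        P=np.vstack([C*[.045,.045,0]+[x,y,z0+.06],C*[.03,.03,0]+[x,y,z0+.006],C*[.024,.024,0]+[x,y,z0]])
        return cv2.convexHull(proj(n,P,c).astype(np.float32))
    def iou(p):
        t=np.zeros((400*4,640*4),np.uint8);cv2.fillConvexPoly(t,np.round(hull(*p)*4+1.5).astype(int),1)
        b=cv2.resize(m,None,fx=4,fy=4,interpolation=cv2.INTER_NEAREST)
        w=cv2.dilate(t,np.ones((61,61)))
        return -(t&b).sum()/((t|(b&w)).sum())
    from scipy.optimize import minimize
    r=minimize(iou,near,method="Nelder-Mead",options=dict(initial_simplex=[near,np.add(near,[.008,0]),np.add(near,[0,.008])],xatol=2e-4,fatol=1e-4))
    return r.x,r.fun
E
python3 - <<'E'
from h import *
s=st();c=cam("wrist");im=snap("wrist","w5")
p,f=bowlfit("wrist",im,c,[.465,-.179]);print(p,f)
d=tool(np.r_[p+[0,.0425],.046]-s["tcp_pos"],s);print(d)
E
```

```text
t 8.8333 tcp [ 0.4013 -0.182   0.2788] yaw 2.37 j [-29. -11.  88.  -0. 103.  58.] grip 0.37626531823325954
[ 0.5154377  -0.17934808] 135550115173340.16
[ 0.579 -0.203  1.164]h.py:44: RuntimeWarning: overflow encountered in scalar negative
  return -(t&b).sum()/((t|(b&w)).sum())
```

View pics/w5.png

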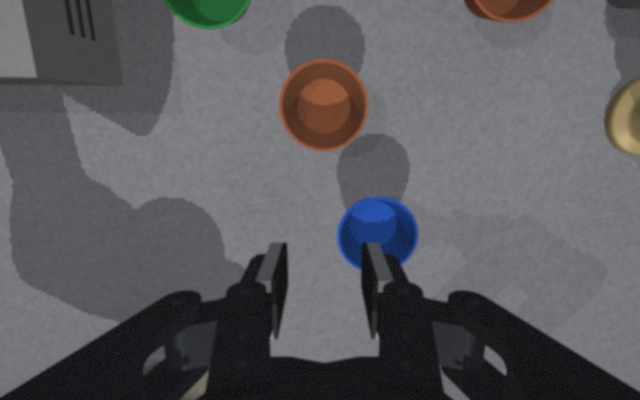

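The wrist view shows the bowl rim at (324,104), with blue at (378,234), clear of the grasp side. My fit's score overflowed, so I'll fix its integer type.

```bash
sed -i 's/return -(t&b).sum()/return -float((t\&b).sum())/' h.py; python3 - <<'E'
from h import *
s=st();c=cam("wrist");im=cv2.imread("pics/w5.png")[:,:,::-1].copy()
p,f=bowlfit("wrist",im,c,[.465,-.179]);print(p,f,back("wrist",[(324,104.5)],.06,c))
yy=s["ee_rot"][:2,1]
d=tool(np.r_[p-yy*.0425,.046]-s["tcp_pos"],s);print(d)
E
```

```text
t 8.8833 tcp [ 0.4014 -0.1819  0.2788] yaw 2.67 j [-29. -11.  88.  -0. 103.  58.] grip 0.3755008224269615
[ 0.46443656 -0.17902382] -0.9396733962908601 [[ 0.46730222 -0.1796783   0.06      ]]
[ 0.315 -0.213  1.164]
```

send_rows(
  targets=[
    {"x": 0.079, "y": -0.052, "z": 0.18, "yaw": 0, "grip": 32},
    {"x": 0.079, "y": -0.052, "z": 0.18, "yaw": 0, "grip": 32},
    {"x": 0.079, "y": -0.052, "z": 0.18, "yaw": 0, "grip": 32},
    {"x": 0.078, "y": -0.052, "z": 0.18, "yaw": 0, "grip": 32},
    {"x": 0, "y": 0, "z": 0.15, "yaw": 0, "grip": 32},
    {"x": 0, "y": 0, "z": 0, "yaw": 0, "grip": 32},
  ],
)

```text
time_s: 9.38
tcp_pos: [0.4597, -0.1355, 0.0978]
ee_rot: [[0.999, 0.049, -0.011], [0.049, -0.999, 0.004], [-0.011, -0.005, -1.0]]
force: [-0.9, 0.2, -0.6]
grip_width: 0.379
grip_force: 0.0
```

```bash
python3 - <<'E'
from h import *
s=st();c=cam("wrist");im=snap("wrist","w6")
p,f=bowlfit("wrist",im,c,[.465,-.179]);print(p,f)
yy=s["ee_rot"][:2,1];print(tool(np.r_[p-yy*.0415,.044]-s["tcp_pos"],s))
E
```

```text
t 9.3833 tcp [ 0.4597 -0.1355  0.0978] yaw 2.81 j [-21.   1.  98.  -0.  82.  66.] grip 0.37943442221604157
[ 0.46469409 -0.17913385] -0.8573566517708823
[0.017 0.013 0.269]
```

send_rows(
  targets=[
    {"x": 0.01, "y": 0.005, "z": 0.1, "yaw": 0, "grip": 32},
    {"x": 0, "y": 0, "z": 0.1, "yaw": 0, "grip": 32},
    {"x": 0, "y": 0, "z": 0.06, "yaw": 0, "grip": 32},
    {"x": 0, "y": 0, "z": 0, "yaw": 0, "grip": 32},
    {"x": 0, "y": 0, "z": 0, "yaw": 0, "grip": 0},
    {"x": 0, "y": 0, "z": 0, "yaw": 0, "grip": 0},
    {"x": 0, "y": 0, "z": 0, "yaw": 0, "grip": 0},
    {"x": 0, "y": 0, "z": 0, "yaw": 0, "grip": 0},
    {"x": 0, "y": 0, "z": 0, "yaw": 0, "grip": 0},
  ],
  grip_force=40,
)

```text
time_s: 10.18
tcp_pos: [0.4661, -0.1388, 0.0548]
ee_rot: [[0.999, 0.043, 0.004], [0.043, -0.999, -0.001], [0.004, 0.001, -1.0]]
force: [-1.1, 2.0, 7.4]
grip_width: 0.036
grip_force: 36.6
```

send_rows(
  targets=[
    {"x": 0, "y": 0, "z": 0, "yaw": 0, "grip": 32},
    {"x": 0, "y": 0, "z": 0, "yaw": 0, "grip": 32},
    {"x": 0, "y": 0, "z": 0, "yaw": 0, "grip": 32},
    {"x": 0, "y": 0.005, "z": 0.04, "yaw": 0, "grip": 32},
    {"x": 0, "y": 0, "z": 0, "yaw": 0, "grip": 32},
    {"x": 0, "y": 0, "z": 0, "yaw": 0, "grip": 32},
  ],
)

```text
time_s: 10.68
tcp_pos: [0.4643, -0.1392, 0.0434]
ee_rot: [[0.999, 0.042, -0.002], [0.042, -0.999, 0.001], [-0.002, -0.001, -1.0]]
force: [0.4, -0.6, 0.4]
grip_width: 0.375
grip_force: 0.0
```

```bash
python3 - <<'E'
from h import *
s=st();print(s["force"]);c=cam("wrist");im=snap("wrist","w7")
p,f=bowlfit("wrist",im,c,[.465,-.179]);print(p,f)
yy=s["ee_rot"][:2,1];print(tool(np.r_[p-yy*.0415,.044]-s["tcp_pos"],s))
E
```

```text
t 10.6833 tcp [ 0.4643 -0.1392  0.0434] yaw 2.42 j [-21.   5. 100.  -0.  75.  67.] grip 0.3746730445658514
[ 0.41513193 -0.64885723  0.40776339]
[ 0.46476989 -0.1810768 ] -0.647214889408978
[-0.006  0.002 -0.003]
```

send_rows(
  targets=[
    {"x": 0, "y": 0, "z": 0, "yaw": 0, "grip": 0},
    {"x": 0, "y": 0, "z": 0, "yaw": 0, "grip": 0},
    {"x": 0, "y": 0, "z": 0, "yaw": 0, "grip": 0},
    {"x": 0, "y": 0, "z": 0, "yaw": 0, "grip": 0},
    {"x": 0, "y": 0, "z": -0.01, "yaw": 0, "grip": 0},
    {"x": 0, "y": 0, "z": -0.02, "yaw": 0, "grip": 0},
    {"x": 0, "y": 0, "z": -0.05, "yaw": 0, "grip": 0},
    {"x": 0, "y": 0, "z": -0.1, "yaw": 0, "grip": 0},
    {"x": 0, "y": 0, "z": -0.1, "yaw": 0, "grip": 0},
    {"x": 0, "y": 0, "z": 0, "yaw": 0, "grip": 0},
  ],
)

```text
time_s: 11.57
tcp_pos: [0.4664, -0.1394, 0.1043]
ee_rot: [[0.999, 0.042, 0.005], [0.042, -0.999, -0.001], [0.005, 0.001, -1.0]]
force: [0.9, -0.4, 0.0]
grip_width: 0.04
grip_force: 40.5
```

```bash
python3 - <<'E'
from h import *
s=st();print(s["force"],s["grip_force"]);im=scan("wrist","w8");b=scan("side","s8")
cv2.imwrite("pics/m8.png",np.hstack([cv2.resize(b[80:240,270:470],None,fx=2,fy=2),im[:320,120:520]])[:,:,::-1])
E
```

```text
t 11.5667 tcp [ 0.4664 -0.1394  0.1043] yaw 2.43 j [-21.   1.  97.   0.  82.  67.] grip 0.040284548863787566
[ 0.89616518 -0.35089327  0.04390995] 40.45969891740242
wrist [632.4  30.1] [623   0  17  64 815] [ 0.5778 -0.3011  0.04  ]
wrist [420.1 234.8] [  319   165   188   152 19939] [ 0.4569 -0.2004  0.04  ]
side [317.2 152.6] [305 142  26  24 455] [ 0.5921 -0.3475  0.04  ]
side [355.8 173.7] [343 161  29  25 418] [ 0.4622 -0.2291  0.04  ]
```

View pics/m8.png

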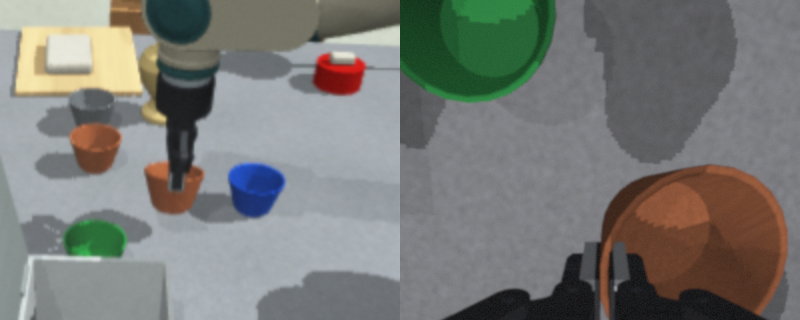

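The bowl is held and, as expected, tilted by the wall angle. I'll carry it up and over to the front part of the chest so the wrist camera stays clear of the lid.

send_rows(
  targets=[
    {"x": 0, "y": 0, "z": -0.08, "yaw": 0, "grip": 0},
    {"x": 0, "y": 0, "z": -0.13, "yaw": 0, "grip": 0},
    {"x": 0, "y": 0, "z": -0.13, "yaw": 0, "grip": 0},
    {"x": 0.01, "y": -0.04, "z": -0.13, "yaw": 0, "grip": 0},
    {"x": 0.02, "y": -0.08, "z": -0.1, "yaw": 0, "grip": 0},
    {"x": 0.03, "y": -0.12, "z": -0.07, "yaw": 0, "grip": 0},
    {"x": 0.035, "y": -0.14, "z": 0, "yaw": 0, "grip": 0},
    {"x": 0.035, "y": -0.14, "z": 0, "yaw": 0, "grip": 0},
    {"x": 0.035, "y": -0.14, "z": 0, "yaw": 0, "grip": 0},
    {"x": 0.035, "y": -0.14, "z": 0, "yaw": 0, "grip": 0},
  ],
)

```text
time_s: 12.5
tcp_pos: [0.4974, 0.0238, 0.2263]
ee_rot: [[0.999, 0.042, -0.004], [0.042, -0.999, 0.001], [-0.004, -0.001, -1.0]]
force: [0.3, -0.5, -0.6]
grip_width: 0.039
grip_force: 40.4
```

send_rows(
  targets=[
    {"x": 0.04, "y": -0.14, "z": 0, "yaw": 0, "grip": 0},
    {"x": 0.04, "y": -0.14, "z": 0, "yaw": 0, "grip": 0},
    {"x": 0.04, "y": -0.14, "z": 0, "yaw": 0, "grip": 0},
    {"x": 0.04, "y": -0.14, "z": 0, "yaw": 0, "grip": 0},
    {"x": 0.04, "y": -0.14, "z": 0, "yaw": 0, "grip": 0},
    {"x": 0.04, "y": -0.14, "z": 0, "yaw": 0, "grip": 0},
    {"x": 0.03, "y": -0.08, "z": 0, "yaw": 0, "grip": 0},
    {"x": 0, "y": 0, "z": 0, "yaw": 0, "grip": 0},
  ],
)

```text
time_s: 13.17
tcp_pos: [0.5436, 0.2114, 0.2253]
ee_rot: [[0.999, 0.046, -0.005], [0.046, -0.999, 0.0], [-0.005, -0.0, -1.0]]
force: [-0.5, -1.0, -1.7]
grip_width: 0.041
grip_force: 40.4
```

```bash
python3 - <<'E'
from h import *
s=st();print(tool(np.array([.540,.210,.060])-s["tcp_pos"],s));print(s["grip_force"])
scan("wrist","w9");scan("top","t9")
E
```

```text
t 13.1667 tcp [0.5436 0.2114 0.2253] yaw 2.63 j [ 18.  13.  70.   0.  97. 105.] grip 0.0405442659985855
[-0.014  0.006  0.827]
40.36067944660317
wrist [419.9 234.5] [  319   165   188   152 19873] [0.4888 0.1135 0.04  ]
top [403.  197.1] [391 185  25  25 502] [ 0.5951 -0.3521  0.04  ]
top [247.1 203. ] [235 190  22  28 345] [0.5761 0.1872 0.04  ]
```

send_rows(
  targets=[
    {"x": -0.014, "y": 0, "z": 0.12, "yaw": 0, "grip": 0},
    {"x": 0, "y": 0, "z": 0.14, "yaw": 0, "grip": 0},
    {"x": 0, "y": 0, "z": 0.14, "yaw": 0, "grip": 0},
    {"x": 0, "y": 0, "z": 0.14, "yaw": 0, "grip": 0},
    {"x": 0, "y": 0, "z": 0.12, "yaw": 0, "grip": 0},
    {"x": 0, "y": 0, "z": 0.08, "yaw": 0, "grip": 0},
    {"x": 0, "y": 0, "z": 0.04, "yaw": 0, "grip": 0},
    {"x": 0, "y": 0, "z": 0.02, "yaw": 0, "grip": 0},
    {"x": 0, "y": 0, "z": 0.02, "yaw": 0, "grip": 0},
    {"x": 0, "y": 0, "z": 0, "yaw": 0, "grip": 0},
  ],
)

```text
time_s: 14.1
tcp_pos: [0.5419, 0.2082, 0.0653]
ee_rot: [[0.999, 0.042, 0.001], [0.042, -0.999, 0.001], [0.001, -0.001, -1.0]]
force: [-0.6, -1.1, -0.4]
grip_width: 0.04
grip_force: 40.6
```

send_rows(
  targets=[
    {"x": 0, "y": 0, "z": 0.02, "yaw": 0, "grip": 0},
    {"x": 0, "y": 0, "z": 0.02, "yaw": 0, "grip": 0},
    {"x": 0, "y": 0, "z": 0, "yaw": 0, "grip": 0},
  ],
)

```text
time_s: 14.35
tcp_pos: [0.544, 0.2115, 0.0618]
ee_rot: [[0.999, 0.043, 0.009], [0.043, -0.999, 0.007], [0.009, -0.007, -1.0]]
force: [-4.5, 9.3, 17.4]
grip_width: 0.04
grip_force: 50.6
```

send_rows(
  targets=[
    {"x": 0, "y": 0, "z": 0, "yaw": 0, "grip": 10},
    {"x": 0, "y": 0, "z": 0, "yaw": 0, "grip": 20},
    {"x": 0, "y": 0, "z": 0, "yaw": 0, "grip": 32},
    {"x": 0, "y": 0, "z": 0, "yaw": 0, "grip": 32},
    {"x": 0, "y": 0, "z": 0, "yaw": 0, "grip": 32},
    {"x": 0, "y": 0, "z": -0.1, "yaw": 0, "grip": 32},
    {"x": 0, "y": 0, "z": -0.2, "yaw": 0, "grip": 32},
    {"x": 0, "y": 0, "z": -0.2, "yaw": 0, "grip": 32},
    {"x": 0, "y": 0, "z": -0.2, "yaw": 0, "grip": 32},
    {"x": 0, "y": 0, "z": -0.1, "yaw": 0, "grip": 32},
  ],
)

```text
time_s: 15.18
tcp_pos: [0.5426, 0.2082, 0.2222]
ee_rot: [[0.999, 0.042, 0.007], [0.042, -0.999, 0.002], [0.007, -0.001, -1.0]]
force: [0.8, 0.2, 0.8]
grip_width: 0.383
grip_force: 0.0
```

```bash
python3 - <<'E'
from h import *
s=st();c=cam("wrist");im=scan("wrist","w10")
p,f=bowlfit("wrist",im,c,[.542,.169],.006);print(p,f)
a=scan("top","t10")
print(bowlfit("top",a,cam("top"),[.595,-.352]))
print(tool(np.array([.53,-.33,.23])-s["tcp_pos"],s))
E
```

```text
t 15.1833 tcp [0.5426 0.2082 0.2222] yaw 2.4 j [ 17.  12.  72.  -0.  96. 105.] grip 0.38301146388942375
wrist [354.4 183.9] [ 305  135  100   99 7701] [0.5388 0.179  0.04  ]
[0.54140164 0.18177242] -0.9278297731362612
top [403.  197.1] [391 185  25  25 502] [ 0.5951 -0.3521  0.04  ]
top [249.9 211.5] [241 200  19  25 346] [0.5461 0.1766 0.04  ]
(array([ 0.59176072, -0.3479962 ]), np.float64(-0.9270232879870879))
[-0.175  2.686 -0.044]
```

View pics/w10.png

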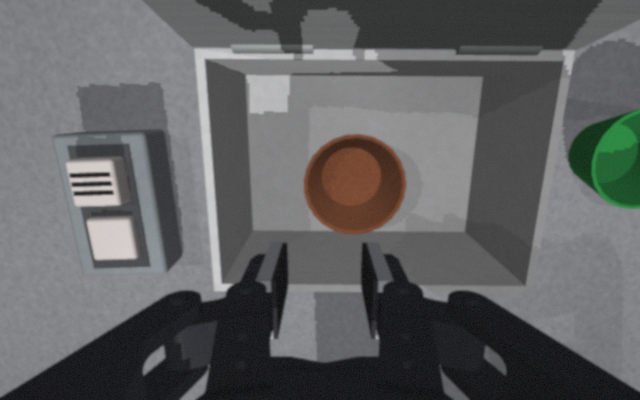

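The bowl stands upright on the chest floor at wrist pixel (355,184). The warm key shows at (95,181). Next is the second bowl.

send_rows(
  targets=[
    {"x": -0.012, "y": 0.19, "z": -0.005, "yaw": 0, "grip": 32},
    {"x": -0.012, "y": 0.192, "z": 0, "yaw": 0, "grip": 32},
    {"x": -0.012, "y": 0.192, "z": 0, "yaw": 0, "grip": 32},
    {"x": -0.012, "y": 0.192, "z": 0, "yaw": 0, "grip": 32},
    {"x": -0.012, "y": 0.192, "z": 0, "yaw": 0, "grip": 32},
    {"x": -0.012, "y": 0.192, "z": 0, "yaw": 0, "grip": 32},
    {"x": -0.012, "y": 0.192, "z": 0, "yaw": 0, "grip": 32},
    {"x": -0.012, "y": 0.192, "z": 0, "yaw": 0, "grip": 32},
    {"x": -0.012, "y": 0.192, "z": 0, "yaw": 0, "grip": 32},
    {"x": -0.012, "y": 0.192, "z": 0, "yaw": 0, "grip": 32},
  ],
)

```text
time_s: 16.12
tcp_pos: [0.5328, -0.1781, 0.2159]
ee_rot: [[0.999, 0.042, -0.002], [0.042, -0.999, 0.001], [-0.002, -0.001, -1.0]]
force: [1.0, -0.1, 0.5]
grip_width: 0.374
grip_force: 0.0
```

send_rows(
  targets=[
    {"x": -0.012, "y": 0.19, "z": 0, "yaw": 0, "grip": 32},
    {"x": -0.012, "y": 0.19, "z": 0, "yaw": 0, "grip": 32},
    {"x": -0.012, "y": 0.19, "z": 0, "yaw": 0, "grip": 32},
    {"x": -0.012, "y": 0.19, "z": 0, "yaw": 0, "grip": 32},
    {"x": 0, "y": 0, "z": 0, "yaw": 0, "grip": 32},
  ],
)

```text
time_s: 16.53
tcp_pos: [0.5282, -0.3343, 0.2143]
ee_rot: [[0.999, 0.036, -0.004], [0.036, -0.999, 0.0], [-0.004, -0.0, -1.0]]
force: [-0.1, 0.2, 0.0]
grip_width: 0.376
grip_force: 0.0
```

```bash
python3 - <<'E'
from h import *
s=st();c=cam("wrist");im=scan("wrist","w11")
p,f=bowlfit("wrist",im,c,[.593,-.35]);print(p,f)
yy=s["ee_rot"][:2,1];print(tool(np.r_[p-yy*.0415,.043]-s["tcp_pos"],s))
E
```

```text
t 16.5333 tcp [ 0.5282 -0.3343  0.2143] yaw 2.05 j [-36.  20.  63.  -0.  97.  52.] grip 0.37614761128453333
wrist [344.6 104.1] [ 291   48  108  113 9495] [ 0.5943 -0.3505  0.04  ]
[ 0.59176934 -0.34964925] -0.9454215166012405
[ 0.318 -0.12   0.855]
```

send_rows(
  targets=[
    {"x": 0.08, "y": -0.03, "z": 0.1, "yaw": 0, "grip": 32},
    {"x": 0.08, "y": -0.03, "z": 0.12, "yaw": 0, "grip": 32},
    {"x": 0.08, "y": -0.03, "z": 0.12, "yaw": 0, "grip": 32},
    {"x": 0.078, "y": -0.03, "z": 0.12, "yaw": 0, "grip": 32},
    {"x": 0, "y": 0, "z": 0.12, "yaw": 0, "grip": 32},
    {"x": 0, "y": 0, "z": 0, "yaw": 0, "grip": 32},
    {"x": 0, "y": 0, "z": 0, "yaw": 0, "grip": 32},
  ],
)

```text
time_s: 17.17
tcp_pos: [0.5921, -0.3004, 0.0994]
ee_rot: [[0.999, 0.043, -0.004], [0.043, -0.999, 0.002], [-0.004, -0.002, -1.0]]
force: [0.1, -0.4, 0.7]
grip_width: 0.376
grip_force: 0.0
```

```bash
python3 - <<'E'
from h import *
s=st();c=cam("wrist");im=scan("wrist","w12")
p,f=bowlfit("wrist",im,c,[.5918,-.3497]);print(p,f)
yy=s["ee_rot"][:2,1];print(tool(np.r_[p-yy*.0415,.043]-s["tcp_pos"],s))
E
```

```text
t 17.1667 tcp [ 0.5921 -0.3004  0.0994] yaw 2.47 j [-30.  30.  64.  -0.  87.  57.] grip 0.3761980642930237
wrist [416.5 220.3] [  333   152   161   149 16749] [ 0.593  -0.3565  0.04  ]
[ 0.59182978 -0.34914618] -0.8333167689517231
[-0.011  0.037  0.282]
```

send_rows(
  targets=[
    {"x": -0.01, "y": 0.036, "z": 0.07, "yaw": 0, "grip": 32},
    {"x": 0, "y": 0, "z": 0.1, "yaw": 0, "grip": 32},
    {"x": 0, "y": 0, "z": 0.08, "yaw": 0, "grip": 32},
    {"x": 0, "y": 0, "z": 0.03, "yaw": 0, "grip": 32},
    {"x": 0, "y": 0, "z": 0, "yaw": 0, "grip": 32},
    {"x": 0, "y": 0, "z": 0, "yaw": 0, "grip": 32},
  ],
)

```text
time_s: 17.72
tcp_pos: [0.5915, -0.3096, 0.0465]
ee_rot: [[0.999, 0.042, 0.001], [0.042, -0.999, -0.001], [0.001, 0.001, -1.0]]
force: [0.5, 0.3, 0.4]
grip_width: 0.377
grip_force: 0.0
```

send_rows(
  targets=[
    {"x": 0, "y": 0, "z": 0.012, "yaw": 0, "grip": 32},
    {"x": 0, "y": 0, "z": 0, "yaw": 0, "grip": 0},
    {"x": 0, "y": 0, "z": 0, "yaw": 0, "grip": 0},
    {"x": 0, "y": 0, "z": 0, "yaw": 0, "grip": 0},
    {"x": 0, "y": 0, "z": 0, "yaw": 0, "grip": 0},
    {"x": 0, "y": 0, "z": 0, "yaw": 0, "grip": 0},
    {"x": 0, "y": 0, "z": -0.01, "yaw": 0, "grip": 0},
    {"x": 0, "y": 0, "z": -0.02, "yaw": 0, "grip": 0},
    {"x": 0, "y": 0, "z": -0.05, "yaw": 0, "grip": 0},
    {"x": 0, "y": 0, "z": -0.1, "yaw": 0, "grip": 0},
  ],
)

```text
time_s: 18.55
tcp_pos: [0.5899, -0.3077, 0.0766]
ee_rot: [[0.999, 0.042, -0.005], [0.042, -0.999, 0.004], [-0.005, -0.004, -1.0]]
force: [-0.2, 1.1, -2.4]
grip_width: 0.033
grip_force: 40.2
```

send_rows(
  targets=[
    {"x": 0, "y": 0, "z": -0.13, "yaw": 0, "grip": 0},
    {"x": 0, "y": 0, "z": -0.13, "yaw": 0, "grip": 0},
    {"x": 0, "y": 0, "z": -0.13, "yaw": 0, "grip": 0},
    {"x": 0, "y": 0, "z": -0.13, "yaw": 0, "grip": 0},
    {"x": 0, "y": 0, "z": -0.13, "yaw": 0, "grip": 0},
    {"x": 0, "y": 0, "z": -0.1, "yaw": 0, "grip": 0},
    {"x": 0, "y": 0, "z": -0.05, "yaw": 0, "grip": 0},
    {"x": 0, "y": 0, "z": 0, "yaw": 0, "grip": 0},
  ],
)

```text
time_s: 19.22
tcp_pos: [0.5919, -0.3088, 0.2418]
ee_rot: [[0.999, 0.043, 0.004], [0.043, -0.999, -0.001], [0.003, 0.001, -1.0]]
force: [-0.0, -0.6, -1.0]
grip_width: 0.032
grip_force: 40.2
```

```bash
python3 - <<'E'
from h import *
s=st();c=cam("wrist");im=scan("wrist","w13");print(s["grip_force"])
a=scan("top","t13");scan("side","s13")
# side-top refit of chest bowl
yy=s["ee_rot"][:2,1]
print(tool(np.r_[np.array([.5414,.1818])-yy*.037,.24]-s["tcp_pos"],s))
E
```

```text
t 19.2167 tcp [ 0.5919 -0.3088  0.2418] yaw 2.45 j [-31.  27.  51.   0. 102.  57.] grip 0.032345831961245526
wrist [420.9 233.7] [  320   163   189   153 20312] [ 0.5335 -0.4127  0.04  ]
40.244092643538224
top [414.4 192.7] [400 185  29  15 247] [ 0.6104 -0.3925  0.04  ]
top [247.  211.7] [235 200  25  25 486] [0.5456 0.1869 0.04  ]
side [318.3 106. ] [305  96  27  21 391] [ 0.6123 -0.7345  0.04  ]
side [324.2 268.6] [ 305  253   39   33 1016] [0.5428 0.1689 0.04  ]
[-0.147 -2.646  0.005]
```

send_rows(
  targets=[
    {"x": 0, "y": -0.06, "z": 0, "yaw": 0, "grip": 0},
    {"x": -0.01, "y": -0.12, "z": 0, "yaw": 0, "grip": 0},
    {"x": -0.01, "y": -0.16, "z": 0, "yaw": 0, "grip": 0},
    {"x": -0.01, "y": -0.16, "z": 0, "yaw": 0, "grip": 0},
    {"x": -0.01, "y": -0.16, "z": 0, "yaw": 0, "grip": 0},
    {"x": -0.01, "y": -0.16, "z": 0, "yaw": 0, "grip": 0},
    {"x": -0.01, "y": -0.16, "z": 0, "yaw": 0, "grip": 0},
    {"x": -0.01, "y": -0.16, "z": 0, "yaw": 0, "grip": 0},
    {"x": -0.01, "y": -0.16, "z": 0, "yaw": 0, "grip": 0},
    {"x": -0.01, "y": -0.16, "z": 0, "yaw": 0, "grip": 0},
  ],
)

```text
time_s: 20.2
tcp_pos: [0.5597, -0.0156, 0.2375]
ee_rot: [[0.999, 0.043, -0.002], [0.043, -0.999, 0.001], [-0.002, -0.001, -1.0]]
force: [0.5, 0.4, -1.9]
grip_width: 0.032
grip_force: 40.2
```

send_rows(
  targets=[
    {"x": -0.01, "y": -0.16, "z": 0, "yaw": 0, "grip": 0},
    {"x": -0.01, "y": -0.16, "z": 0, "yaw": 0, "grip": 0},
    {"x": -0.01, "y": -0.16, "z": 0, "yaw": 0, "grip": 0},
    {"x": -0.01, "y": -0.16, "z": 0, "yaw": 0, "grip": 0},
    {"x": -0.01, "y": -0.16, "z": 0, "yaw": 0, "grip": 0},
    {"x": -0.01, "y": -0.16, "z": 0, "yaw": 0, "grip": 0},
    {"x": 0, "y": -0.1, "z": 0, "yaw": 0, "grip": 0},
    {"x": 0, "y": -0.05, "z": 0, "yaw": 0, "grip": 0},
    {"x": 0, "y": 0, "z": 0, "yaw": 0, "grip": 0},
    {"x": 0, "y": 0, "z": 0, "yaw": 0, "grip": 0},
  ],
)

```text
time_s: 21.03
tcp_pos: [0.5393, 0.203, 0.2381]
ee_rot: [[0.999, 0.043, -0.001], [0.043, -0.999, -0.001], [-0.001, 0.001, -1.0]]
force: [0.2, -0.7, -2.3]
grip_width: 0.028
grip_force: 40.2
```

```bash
python3 - <<'E'
from h import *
s=st();yy=s["ee_rot"][:2,1]
for n,f in(("top","t13"),("wrist","w10")):
    pass
im=cv2.imread("pics/s13.png")[:,:,::-1].copy();print(bowlfit("side",im,cam("side"),[.541,.181],.006))
im=cv2.imread("pics/t13.png")[:,:,::-1].copy();print(bowlfit("top",im,cam("top"),[.541,.181],.006))
print(tool(np.r_[np.array([.5414,.1818])-yy*.037,.1]-s["tcp_pos"],s))
E
```

```text
t 21.0333 tcp [0.5393 0.203  0.2381] yaw 2.45 j [ 17.  11.  70.  -0.  98. 105.] grip 0.02827539372399016
(array([0.54241565, 0.18018878]), np.float64(-0.8212389380530973))
(array([0.54267965, 0.1817951 ]), np.float64(-0.8761690140845071))
[ 0.007 -0.079  0.69 ]
```

send_rows(
  targets=[
    {"x": 0.008, "y": -0.067, "z": 0, "yaw": 0, "grip": 0},
    {"x": 0, "y": 0, "z": 0.08, "yaw": 0, "grip": 0},
    {"x": 0, "y": 0, "z": 0.12, "yaw": 0, "grip": 0},
    {"x": 0, "y": 0, "z": 0.12, "yaw": 0, "grip": 0},
    {"x": 0, "y": 0, "z": 0.12, "yaw": 0, "grip": 0},
    {"x": 0, "y": 0, "z": 0.08, "yaw": 0, "grip": 0},
    {"x": 0, "y": 0, "z": 0.06, "yaw": 0, "grip": 0},
    {"x": 0, "y": 0, "z": 0.05, "yaw": 0, "grip": 0},
    {"x": 0, "y": 0, "z": 0.03, "yaw": 0, "grip": 0},
    {"x": 0, "y": 0, "z": 0, "yaw": 0, "grip": 0},
  ],
)

```text
time_s: 21.87
tcp_pos: [0.5405, 0.2164, 0.106]
ee_rot: [[0.999, 0.042, -0.001], [0.042, -0.999, -0.001], [-0.001, 0.0, -1.0]]
force: [0.7, 0.1, -2.1]
grip_width: 0.032
grip_force: 40.2
```

send_rows(
  targets=[
    {"x": 0, "y": 0, "z": 0.03, "yaw": 0, "grip": 0},
    {"x": 0, "y": 0, "z": 0.03, "yaw": 0, "grip": 0},
    {"x": 0, "y": 0, "z": 0.03, "yaw": 0, "grip": 0},
    {"x": 0, "y": 0, "z": 0, "yaw": 0, "grip": 0},
  ],
)

```text
time_s: 22.2
tcp_pos: [0.5405, 0.2163, 0.088]
ee_rot: [[0.999, 0.042, -0.001], [0.042, -0.999, -0.001], [-0.001, 0.001, -1.0]]
force: [0.1, -1.4, -2.0]
grip_width: 0.033
grip_force: 40.5
```

send_rows(
  targets=[
    {"x": 0, "y": 0, "z": 0.02, "yaw": 0, "grip": 0},
    {"x": 0, "y": 0, "z": 0.01, "yaw": 0, "grip": 0},
    {"x": 0, "y": 0, "z": 0, "yaw": 0, "grip": 0},
  ],
)

```text
time_s: 22.45
tcp_pos: [0.5416, 0.2169, 0.0844]
ee_rot: [[0.999, 0.042, 0.003], [0.042, -0.999, 0.0], [0.003, -0.0, -1.0]]
force: [-0.8, -2.6, 4.6]
grip_width: 0.03
grip_force: 47.6
```

send_rows(
  targets=[
    {"x": 0, "y": 0, "z": 0, "yaw": 0, "grip": 10},
    {"x": 0, "y": 0, "z": 0, "yaw": 0, "grip": 20},
    {"x": 0, "y": 0, "z": 0, "yaw": 0, "grip": 32},
    {"x": 0, "y": 0, "z": 0, "yaw": 0, "grip": 32},
    {"x": 0, "y": 0, "z": 0, "yaw": 0, "grip": 32},
    {"x": 0, "y": 0, "z": -0.1, "yaw": 0, "grip": 32},
    {"x": 0, "y": 0, "z": -0.2, "yaw": 0, "grip": 32},
    {"x": 0, "y": 0, "z": -0.2, "yaw": 0, "grip": 32},
    {"x": 0, "y": 0, "z": -0.2, "yaw": 0, "grip": 32},
    {"x": 0, "y": 0, "z": -0.1, "yaw": 0, "grip": 32},
  ],
)

```text
time_s: 23.28
tcp_pos: [0.5416, 0.2171, 0.249]
ee_rot: [[0.999, 0.042, 0.007], [0.042, -0.999, 0.002], [0.007, -0.002, -1.0]]
force: [0.5, -0.4, 1.0]
grip_width: 0.378
grip_force: 0.0
```

```bash
python3 - <<'E'
from h import *
s=st();c=cam("wrist");im=scan("wrist","w15")
print(bowlfit("wrist",im,c,[.542,.181],.024))
b=scan("side","s15");scan("top","t15")
# warm key & bar seen for later
cv2.imwrite("pics/m15.png",np.hstack([cv2.resize(b[210:330,250:390],None,fx=2.5,fy=2.5),im[:300,40:490]])[:,:,::-1])
E
```

```text
t 23.2833 tcp [0.5416 0.2171 0.249 ] yaw 2.42 j [ 18.  12.  68.  -0.  99. 106.] grip 0.3779396985650738
wrist [361.5 165.8] [ 311  115  102  103 8152] [0.5511 0.1796 0.04  ]
(array([0.55638378, 0.18443451]), np.float64(-0.9833795013850416))
side [312.1 266.4] [ 290  246   43   39 1343] [0.5712 0.1644 0.04  ]
top [245.4 201.4] [231 187  25  30 481] [0.5815 0.1931 0.04  ]
```

View pics/m15.png

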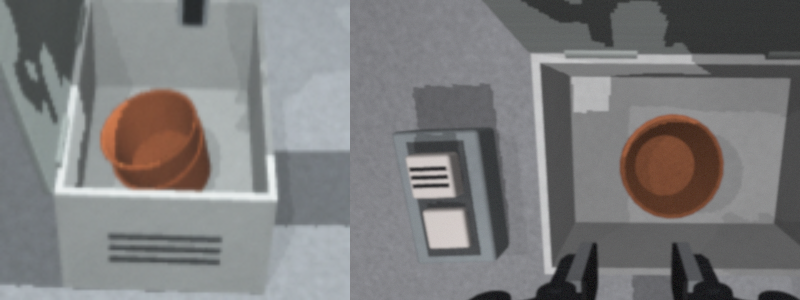

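The bowl is nested but tilted, with its rim low toward +x and high toward the robot. Before pressing it level, I'll measure the rim's high and low points from the side view.

```bash
python3 - <<'E'
from h import *
K,D,p,R=cam("side")
for uv in((250+195/2.5,210+97/2.5),(250+103/2.5,210+130/2.5),(250+207/2.5,210+160/2.5)):
    q=cv2.undistortPoints(np.array([[uv]],float),K,D).ravel();d=R@[q[0],q[1],1]
    print((p+d*((.183-p[1])/d[1])).round(4))
im=bot.read_camera("wrist");c=cam("wrist")
m=cv2.morphologyEx(terra(im),cv2.MORPH_CLOSE,np.ones((5,5)))
cs=max(cv2.findContours(m,0,1)[0],key=len);print(cv2.fitEllipse(cs),cs[:,0].min(0),cs[:,0].max(0))
for t in np.linspace(0,.45,10):   # tilt about y toward +x, rim high point from lower-bowl axis
    a=np.linspace(0,2*np.pi,60)
    ctr=np.array([.556,.184,.084])
    P=ctr+np.c_[.045*np.cos(a)*np.cos(t),.045*np.sin(a),-.045*np.cos(a)*np.sin(t)]
    print(round(t,2),cv2.fitEllipse(proj("wrist",P,c).astype(np.float32)))
E
```

```text
[0.5359 0.183  0.1202]
[0.6167 0.183  0.0719]
[0.5225 0.183  0.0394]
((345.4043884277344, 125.63352966308594), (101.50334167480469, 112.37130737304688), 174.35105895996094) [293  72] [396 185]
0.0 ((362.02197265625, 165.00668334960938), (102.49697875976562, 105.6260757446289), 54.62574768066406)
0.05 ((361.9871826171875, 165.3666229248047), (103.16069793701172, 105.61908721923828), 47.97523498535156)
0.1 ((361.9559020996094, 165.7389373779297), (103.63530731201172, 105.55693054199219), 41.04664993286133)
0.15 ((361.9284362792969, 166.12001037597656), (103.96421813964844, 105.3960952758789), 34.245628356933594)
0.2 ((361.9050598144531, 166.50616455078125), (104.18999481201172, 105.09424591064453), 27.189828872680664)
0.25 ((361.8860168457031, 166.89364624023438), (104.33576965332031, 104.62881469726562), 11.6085786819458)
0.3 ((361.8714294433594, 167.27870178222656), (103.91206359863281, 104.49014282226562), 122.37964630126953)
0.35 ((361.86151123046875, 167.65762329101562), (103.02061462402344, 104.57771301269531), 114.53959655761719)
0.4 ((361.8562927246094, 168.0267333984375), (101.89945220947266, 104.65501403808594), 110.97211456298828)
0.45 ((361.85589599609375, 168.38246154785156), (100.54827880859375, 104.72420501708984), 108.51603698730469)
```

```bash
python3 - <<'E'
from h import *
for k in range(3): w=scan("wrist",f"w16{k}")
b=scan("side","s16");a=scan("top","t16");st()
cv2.imwrite("pics/m16.png",np.vstack([np.hstack([cv2.resize(b[200:330,250:390],(420,390)),cv2.resize(a[150:280,180:300],(360,390))]),cv2.resize(w[:300],(780,366))[:200]])[:,:,::-1])
E
```

```text
wrist [341.9 124.3] [ 288   70  105  115 9182] [0.589  0.2009 0.04  ]
wrist [338.9 123.3] [ 284   69  106  116 9271] [0.589  0.2037 0.04  ]
wrist [336.5 123.2] [ 282   68  105  117 9311] [0.5887 0.2058 0.04  ]
side [303.8 271.2] [ 282  253   47   32 1151] [0.589  0.1802 0.04  ]
top [243.2 200.1] [230 186  23  30 397] [0.5861 0.2011 0.04  ]
t 23.7333 tcp [0.5403 0.2166 0.2413] yaw 2.42 j [ 18.  12.  69.  -0.  99. 106.] grip 0.37465348890618905
```

View pics/m16.png

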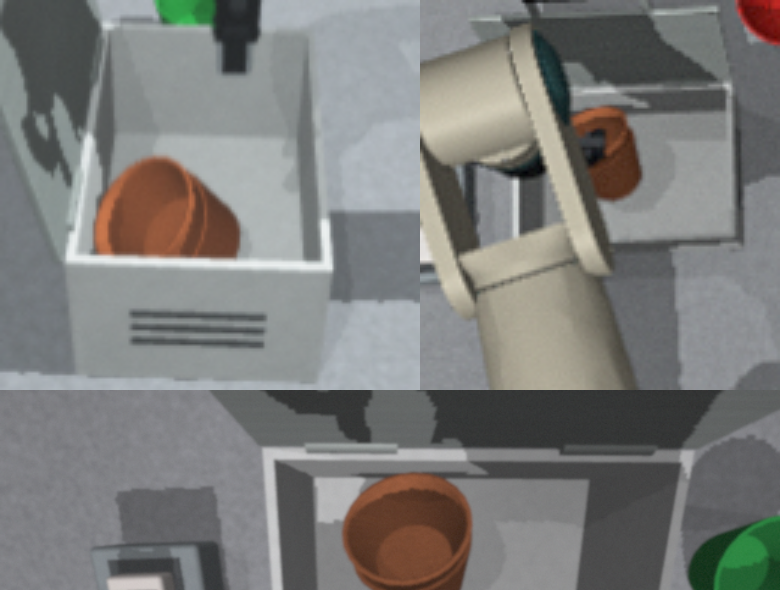

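The whole nested stack tipped toward +x and is rolling against the far wall, which looks like the announced knock. I'll turn the gripper to pinch the stack's top edge along x and stand it up again.

send_rows(
  targets=[
    {"x": -0.1, "y": 0.1, "z": -0.15, "yaw": -0.079, "grip": 40},
    {"x": 0, "y": 0, "z": 0, "yaw": -0.079, "grip": 40},
    {"x": 0, "y": 0, "z": 0, "yaw": -0.079, "grip": 40},
    {"x": 0, "y": 0, "z": 0, "yaw": -0.079, "grip": 40},
    {"x": 0, "y": 0, "z": 0, "yaw": -0.079, "grip": 40},
    {"x": 0, "y": 0, "z": 0, "yaw": -0.079, "grip": 40},
    {"x": 0, "y": 0, "z": 0, "yaw": -0.079, "grip": 40},
    {"x": 0, "y": 0, "z": 0, "yaw": -0.079, "grip": 40},
    {"x": 0, "y": 0, "z": 0, "yaw": -0.079, "grip": 40},
    {"x": 0, "y": 0, "z": 0, "yaw": -0.079, "grip": 40},
  ],
)

```text
time_s: 24.57
tcp_pos: [0.5214, 0.1959, 0.2721]
ee_rot: [[0.278, 0.961, -0.001], [0.961, -0.278, -0.0], [-0.001, -0.001, -1.0]]
force: [-0.7, 0.2, -0.3]
grip_width: 0.469
grip_force: 0.0
```

send_rows(
  targets=[
    {"x": -0.15, "y": 0, "z": 0, "yaw": -0.079, "grip": 40},
    {"x": -0.15, "y": 0, "z": 0, "yaw": -0.079, "grip": 40},
    {"x": 0, "y": 0, "z": 0, "yaw": -0.079, "grip": 40},
    {"x": 0, "y": 0, "z": 0, "yaw": 0, "grip": 40},
    {"x": 0, "y": 0, "z": 0, "yaw": 0, "grip": 40},
    {"x": 0, "y": 0, "z": 0, "yaw": 0, "grip": 40},
    {"x": 0, "y": 0, "z": 0, "yaw": 0, "grip": 40},
    {"x": 0, "y": 0, "z": 0, "yaw": 0, "grip": 40},
    {"x": 0, "y": 0, "z": 0, "yaw": 0, "grip": 40},
    {"x": 0, "y": 0, "z": 0, "yaw": 0, "grip": 40},
  ],
)

```text
time_s: 25.4
tcp_pos: [0.5082, 0.1378, 0.2728]
ee_rot: [[-0.084, 0.996, -0.0], [0.996, 0.084, -0.0], [-0.0, -0.0, -1.0]]
force: [-0.0, -0.3, 0.4]
grip_width: 0.467
grip_force: 0.0
```

```bash
python3 - <<'E'
from h import *
st()
for k in range(2): w=scan("wrist",f"w17{k}")
b=scan("side","s17");a=scan("top","t17")
# contour extremes as world rays at guess height
m=cv2.morphologyEx(terra(w),cv2.MORPH_CLOSE,np.ones((5,5)))
# coarse ASCII of brightness around blob to see the pose
ys,xs=np.where(m);y0,y1,x0,x1=ys.min(),ys.max(),xs.min(),xs.max();print(x0,x1,y0,y1)
g=cv2.cvtColor(w,cv2.COLOR_RGB2GRAY)
for r in range(max(y0,0),y1+1,6):print("%3d "%r+"".join(" " if not m[r,c] else "%X"%min(15,g[r,c]//8) for c in range(x0,x1+1,3)))
E
```

```text
t 25.4 tcp [0.5082 0.1378 0.2728] yaw 94.84 j [ 11.   3.  76.  -0. 101.   6.] grip 0.4668865431660384
wrist [410.4 101.4] [ 352   46  110  100 8342] [0.5898 0.2132 0.04  ]
wrist [410.4 101.4] [ 352   46  110  100 8339] [0.5898 0.2132 0.04  ]
side [303.9 272.1] [ 282  255   47   31 1092] [0.5886 0.1827 0.04  ]
352 461 46 145
 46                         BB           
 52                      97676789A       
 58                9989A7667777889AB     
 64             A96899A77777788888BCC    
 70           AAA8AAAB9778788888889CCCA  
 76         ABBB8AAABB88888888988899DDC  
 82       7ABCCB9ABABB98888998898899BDDC 
 88     767777BB9BBBBB9A988888889888ADDDA
 94   76766776BC9BBBBAAAA999988999889DDDC
100  7777676779CABBBBBAAAA99998998888CDEC
106  777777777ABBABBBBAAAA98998898878BDDC
112 77767767779CCAABBABAAA98888898778ACCB
118  7777777777BBBAAAAABAA98888888777ACCB
124  7777777767ACBBAAAAAB988888888778BBB 
130   77777777778BBB98A99AA7787778789AA  
136     6676767779AAAA88889AA7777779AA   
142       76667666689999977788ABAAAA
```

```bash
cat >> h.py <<'E'
from scipy.optimize import differential_evolution
from scipy.spatial.transform import Rotation as Ro
A=np.linspace(0,2*np.pi,48,endpoint=False);CC=np.c_[np.cos(A),np.sin(A),0*A]
def stackpts(q,extra=.018):
    Rt=Ro.from_rotvec([q[2],q[3],0]).as_matrix()
    L=np.vstack([CC*r+[0,0,z] for r,z in((.024,0),(.03,.006),(.045,.06),(.045,.06+extra))])@Rt.T
    L[:,2]+=.006-L[:,2].min();return L+[q[0],q[1],0],Rt
def stackfit(im,c,n="wrist",bounds=None):
    m=cv2.morphologyEx(terra(im),cv2.MORPH_CLOSE,np.ones((5,5)))
    def cost(q):
        t=np.zeros(m.shape,np.uint8);cv2.fillConvexPoly(t,cv2.convexHull(np.round(proj(n,stackpts(q)[0],c)*16).astype(np.int32)),1,shift=4)
        return 1-float((t&m).sum())/float((t|m).sum())
    r=differential_evolution(cost,bounds or [(.48,.64),(.1,.28),(-1.2,1.2),(-.2,1.6)],maxiter=60,popsize=12,seed=1,polish=False)
    return r.x,r.fun
E
python3 - <<'E'
from h import *
s=st();c=cam("wrist");im=bot.read_camera("wrist")
q,f=stackfit(im,c);P,R=stackpts(q);print(q.round(3),f,"axis",R[:,2].round(3))
rim=P[144:];print("rim c",rim.mean(0).round(4),"high",rim[rim[:,2].argmax()].round(4),"low",rim[rim[:,2].argmin()].round(4),"minx",rim[rim[:,0].argmin()].round(4))
low=P[96:144];print("lower rim high",low[low[:,2].argmax()].round(4)); print("foot c",P[:48].mean(0).round(4))
E
```

```text
t 25.6 tcp [0.5082 0.1376 0.2729] yaw 94.84 j [ 11.   3.  76.  -0. 101.   6.] grip 0.4721787730376571
[ 0.555  0.195 -0.341  0.63 ] 0.05232490385735933 axis [0.577 0.313 0.754]
rim c [0.5998 0.2198 0.0806] high [0.5705 0.2026 0.1101] low [0.629  0.237  0.0511] minx [0.563  0.2299 0.1045]
lower rim high [0.5601 0.1969 0.0965]
foot c [0.5547 0.1954 0.0218]
```

The fit puts the stack tilted 41°, still nested, with its rim high point at (.570,.203,.110). I'll put the closed fingers inside the mouth and push that high rim back toward the robot so the stack rights itself on its foot.

```bash
python3 - <<'E'
from h import *
s=st();print(tool(np.array([.590,.213,.15])-s["tcp_pos"],s),tool([-.037,-.020,0],s))
E
```

```text
t 25.65 tcp [0.5082 0.1376 0.2729] yaw 94.84 j [ 11.   3.  76.  -0. 101.   6.] grip 0.46633838213727363
[0.341 0.439 0.615] [-0.084 -0.193  0.   ]
```

send_rows(
  targets=[
    {"x": 0.085, "y": 0.11, "z": 0.06, "yaw": 0, "grip": 0},
    {"x": 0.085, "y": 0.11, "z": 0.1, "yaw": 0, "grip": 0},
    {"x": 0.085, "y": 0.11, "z": 0.1, "yaw": 0, "grip": 0},
    {"x": 0.086, "y": 0.109, "z": 0.1, "yaw": 0, "grip": 0},
    {"x": 0, "y": 0, "z": 0.1, "yaw": 0, "grip": 0},
    {"x": 0, "y": 0, "z": 0.1, "yaw": 0, "grip": 0},
    {"x": 0, "y": 0, "z": 0, "yaw": 0, "grip": 0},
    {"x": 0, "y": 0, "z": 0, "yaw": 0, "grip": 0},
  ],
)

```text
time_s: 26.32
tcp_pos: [0.5894, 0.2128, 0.16]
ee_rot: [[-0.084, 0.996, -0.002], [0.996, 0.084, -0.001], [-0.001, -0.003, -1.0]]
force: [0.2, -0.2, 1.4]
grip_width: -0.001
grip_force: 0.0
```

Lower to z ≈ 0.087 slowly, watching the force.

send_rows(
  targets=[
    {"x": 0, "y": 0, "z": 0.1, "yaw": 0, "grip": 0},
    {"x": 0, "y": 0, "z": 0.1, "yaw": 0, "grip": 0},
    {"x": 0, "y": 0, "z": 0.08, "yaw": 0, "grip": 0},
    {"x": 0, "y": 0, "z": 0.05, "yaw": 0, "grip": 0},
    {"x": 0, "y": 0, "z": 0.03, "yaw": 0, "grip": 0},
    {"x": 0, "y": 0, "z": 0, "yaw": 0, "grip": 0},
  ],
)

```text
time_s: 26.82
tcp_pos: [0.5899, 0.2128, 0.0891]
ee_rot: [[-0.084, 0.996, 0.0], [0.996, 0.084, -0.0], [-0.0, 0.0, -1.0]]
force: [0.1, 0.2, 0.2]
grip_width: 0.002
grip_force: 0.0
```

send_rows(
  targets=[
    {"x": -0.007, "y": -0.016, "z": 0, "yaw": 0, "grip": 0},
    {"x": -0.007, "y": -0.016, "z": 0, "yaw": 0, "grip": 0},
    {"x": -0.007, "y": -0.016, "z": 0, "yaw": 0, "grip": 0},
    {"x": -0.007, "y": -0.016, "z": 0, "yaw": 0, "grip": 0},
    {"x": -0.007, "y": -0.016, "z": 0, "yaw": 0, "grip": 0},
    {"x": -0.007, "y": -0.016, "z": 0, "yaw": 0, "grip": 0},
    {"x": -0.007, "y": -0.016, "z": 0, "yaw": 0, "grip": 0},
    {"x": -0.007, "y": -0.016, "z": 0, "yaw": 0, "grip": 0},
    {"x": 0, "y": 0, "z": 0, "yaw": 0, "grip": 0},
    {"x": 0, "y": 0, "z": 0, "yaw": 0, "grip": 0},
  ],
)

```text
time_s: 27.65
tcp_pos: [0.5652, 0.1995, 0.0889]
ee_rot: [[-0.084, 0.996, 0.0], [0.996, 0.084, -0.0], [-0.0, -0.0, -1.0]]
force: [0.5, -0.9, -0.2]
grip_width: 0.003
grip_force: 0.0
```

```bash
cat >> h.py <<'E'
def ascii(im,step=3):
    m=cv2.morphologyEx(terra(im),cv2.MORPH_CLOSE,np.ones((3,3)));n,l,stt,_=cv2.connectedComponentsWithStats(m)
    k=1+stt[1:,4].argmax();x,y,w,h,_=stt[k];g=cv2.cvtColor(im,cv2.COLOR_RGB2GRAY);print(x,x+w,y,y+h)
    for r in range(y,y+h,2*step):print("%3d "%r+"".join(" " if l[r,c]!=k else "%X"%min(15,g[r,c]//8) for c in range(x,x+w,step)))
E
python3 - <<'E'
from h import *
st();im=scan("wrist","w19");ascii(im,4)
b=scan("side","s19");ascii(b[:,230:400].copy(),1)
E
```

```text
t 27.65 tcp [0.5652 0.1995 0.0889] yaw 94.84 j [16. 20. 78. -0. 83. 11.] grip 0.0030656765225164856
wrist [348.8 215. ] [  248   139   195   162 22399] [0.5782 0.2057 0.04  ]
248 443 139 301
139                          CBCC                    
147                BBABBBBAAA988899AABCBC            
155            BBABBBA9878878888787878889ABB         
163         BCA9BBA8777777877888788888888889BB       
171       CB9ABB977777888787888888888888788888BC     
179      CA7BC977ABABBBBBBBBBA88888888888888888ACD   
187     B99BB78BBCBCCCCBBBCCCBCB88889988888988888BC  
195    C9BB97BBCBBBBBBBBCBBBBCBCCB8889898888888889BA 
203   B9AB99CBBBBBBCBBCBBBBBCCBBCBA888888888889888AB 
211  BA9BA8BBBCBBBBCCBBBCBBBCCCBCCC9888888898898878BB
219  BACB7ABBBBBBBBBBBBBBBCBBCBBCBC9888888888888888AB
227 BABC97BBCBBBBBBBCCBBBBCCBCBCCBC98889889888888889B
235 BABB87BBCBBCBBCBBBCBCCCCCCCCCCC98888888888898889B
243  9BB66ABBBBBCBB         CCCCBCA8898888888888888AB
251  ABA766ABBBCAAA         CBCCBA89988888888888888BB
259  BBB76669BA                 8888899889888888888B 
267   BB8666678                 6888888888888
[... 391 characters left out ...]
  7889B        
258      EBAAAAAAAAAA9             8888AC       
260     CAAAAAAAAAAAA9             78888AC      
262   DBAAAAAAAAAAAAA9             888888CC     
264  DA9999AAAAAAAAAAA8            888888BAB    
266  B999999AAAAAAAAAAAAB       BBAA98889C8C    
268 C9999999AAAAAAAAAABCCCCCABBBBBBBBBA9AB89B   
270 C988999999AAAAAABCCDCCDCCBBBBBBBCCCBB87BB   
272 B8888999999A9ABCCDDDDDDDCCCCCCCCCCCB978BA8  
274 C988888999999ACDCDDDDCCDCCCCCCCCCCC9878C97  
276 DA8888888899ACDDDDDDDCCCCCCCCCCBCB8878BA877 
278  DA888888888ACCDDCCCDCCCCCCCCCCB98888AB8877 
280    C987788889CCDCCCCDCCCCCBCCA988888AC988878
282      CA887788BCDDCCDCCCCCCBA8888889BB888887 
284        CDCCBBBCDDCDCCCBA988888888ABA8888888
```

```bash
python3 - <<'E'
from h import *
import h
_t=h.terra
def hullmask(im):
    m=_t(im);n,l,stt,_=cv2.connectedComponentsWithStats(m);k=1+stt[1:,4].argmax()
    o=np.zeros_like(m);cv2.fillConvexPoly(o,cv2.convexHull(np.argwhere(l==k)[:,::-1].astype(np.int32)),1);return o
h.terra=hullmask
c=cam("wrist");im=bot.read_camera("wrist")
q,f=stackfit(im,c,bounds=[(.48,.64),(.1,.28),(-.8,.8),(-.8,.8)]);P,R=stackpts(q)
print(q.round(3),f,"axis",R[:,2].round(3));rim=P[144:];print("rim c",rim.mean(0).round(4),"high",rim[rim[:,2].argmax()].round(4),"foot",P[:48].mean(0).round(4))
E
```

```text
[0.566 0.221 0.237 0.075] 0.12087622063869097 axis [ 0.074 -0.235  0.969]
rim c [0.5716 0.203  0.0875] high [0.5604 0.2451 0.0986] foot [0.5658 0.2213 0.0119]
```

send_rows(
  targets=[
    {"x": -0.007, "y": -0.016, "z": 0, "yaw": 0, "grip": 0},
    {"x": -0.007, "y": -0.016, "z": 0, "yaw": 0, "grip": 0},
    {"x": -0.007, "y": -0.016, "z": 0, "yaw": 0, "grip": 0},
    {"x": -0.007, "y": -0.016, "z": 0, "yaw": 0, "grip": 0},
    {"x": -0.007, "y": -0.016, "z": 0, "yaw": 0, "grip": 0},
    {"x": 0, "y": 0, "z": 0, "yaw": 0, "grip": 0},
    {"x": 0, "y": 0, "z": 0, "yaw": 0, "grip": 0},
  ],
)

```text
time_s: 28.38
tcp_pos: [0.5499, 0.1912, 0.0891]
ee_rot: [[-0.084, 0.996, 0.0], [0.996, 0.084, -0.0], [-0.0, 0.0, -1.0]]
force: [0.4, 0.2, -0.7]
grip_width: -0.0
grip_force: 0.0
```

```bash
python3 - <<'E'
from h import *
st();im=scan("wrist","w20");ascii(im,4)
b=scan("side","s20");ascii(b[:,230:400].copy(),1)
E
```

```text
t 28.3833 tcp [0.5499 0.1912 0.0891] yaw 94.84 j [16. 17. 81. -0. 82. 11.] grip -0.0002982868161560387
wrist [297.4 228.5] [  205   161   193   139 17741] [0.5342 0.1867 0.04  ]
205 398 161 300
161                          CC                      
169                CBBAABBBBBBBBBAABBB               
177             BBBBBAA98777777879BBBBBAAB           
185           BAA977777779A9AAAAA976777ABBAA         
193         BB87777779AAAAAAAAAAAAAA9966679ABA       
201       BA88777779BBABBBBBBAAAAAAAAAA966678BBB     
209     BB88788788BBBBBBBBBBBBBBBBBBAAAAA666668BB    
217    BA78888878ABBBBABBBBBBBBBBBBBBBBBAA666666AB   
225   BA788888878ABBBBBBBBBBBBBBBBBBBBBBAA7766666AB  
233  BB8887888889BBBBBBBBBBBBBBBBBCBBBCCBA86766666AC 
241  B98888888888BBBBBBBBBBBBBBAB99A BBBBA777677768B 
249 BB988988888889ABBBBBBAAAAB         BB9777766667B 
257 BB9888788888888ABBBBBA                 67776776AC
265 AB988888898888989ABA97                 77777677A 
273  BA888888887888877889                  57777678A 
281  AB989888788887777776                   677677AB 
289   BB876    78878777                   
[... 228 characters left out ...]
    
255    A9998              9AA9AA999A9AAC   
257  C988899              9AAAA99A999A99A  
259 D9888999             89A9A9AAAA99999AC 
261 B87888998            9AA99AAAAAA9AAA9AC
263 B7788899999        99AAAA9AAAAAAAAA999C
265 B77888999AAACCA   AAAAAAA99AAAAAAAA999C
267 BA7788999ABBBBBAAAAAAAAAAAAAAAAAAA999AC
269 AAA77889ACCCCCCBBAAAAAAABBBBBBAAA999AB 
271 B89B989BCCCCCCCCCBBBBBBBBCCCBBBA999AAA 
273  978ABABCCCCCCCCCCCCBBCBCCCCCCBBAAA99B 
275   A8889ABBCBCCBCBCCBBCCCBBBBBBBBA989B  
277    BA888899ABBBBBCCCCBCBBBBAA98888AB   
279     9BA9899999999999999999988889AA     
281      89AAAA99999999999999999AAA99      
283       888899AAAABAAABBBBAAAA9888       
285                      AAAAAA9999
```

It looks upright and concentric now. I'll withdraw straight up and check.

send_rows(
  targets=[
    {"x": 0, "y": 0, "z": -0.05, "yaw": 0, "grip": 0},
    {"x": 0, "y": 0, "z": -0.15, "yaw": 0, "grip": 0},
    {"x": 0, "y": 0, "z": -0.2, "yaw": 0, "grip": 0},
    {"x": 0, "y": 0, "z": -0.2, "yaw": 0, "grip": 0},
    {"x": -0.1, "y": 0, "z": -0.2, "yaw": 0, "grip": 0},
    {"x": -0.15, "y": 0, "z": -0.1, "yaw": 0, "grip": 0},
    {"x": 0, "y": 0, "z": 0, "yaw": 0, "grip": 0},
    {"x": 0, "y": 0, "z": 0, "yaw": 0, "grip": 0},
  ],
)

```text
time_s: 29.15
tcp_pos: [0.5547, 0.142, 0.2685]
ee_rot: [[-0.082, 0.997, 0.004], [0.997, 0.082, 0.001], [0.0, 0.004, -1.0]]
force: [-0.9, 0.0, -0.2]
grip_width: -0.001
grip_force: 0.0
```

```bash
python3 - <<'E'
from h import *
st();c=cam("wrist")
for k in range(2):
    im=scan("wrist",f"w21{k}")
q,f=stackfit(im,c,bounds=[(.48,.64),(.1,.28),(-.8,.8),(-.8,.8)]);P,R=stackpts(q)
print(q.round(3),f,"axis",R[:,2].round(3));rim=P[144:];print("rim c",rim.mean(0).round(4))
print("single upper",bowlfit("wrist",im,c,q[:2],.024))
b=scan("side","s21");a=scan("top","t21")
cv2.imwrite("pics/m21.png",np.vstack([np.hstack([cv2.resize(b[200:330,250:390],(420,390)),cv2.resize(a[150:280,180:300],(360,390))]),cv2.resize(im[:300],(780,366))[:200]])[:,:,::-1])
E
```

```text
t 29.15 tcp [0.5547 0.142  0.2685] yaw 94.73 j [ 11.  10.  68.   0. 101.   6.] grip -0.0009785250099585514
wrist [311. 126.] [ 264   78   95   97 7263] [0.538  0.1849 0.04  ]
wrist [312.3 126.9] [ 265   78   96   98 7338] [0.538  0.1848 0.04  ]
[ 0.559  0.161 -0.349 -0.306] 0.0706418533991644 axis [-0.295  0.337  0.894]
rim c [0.5363 0.1877 0.0865]
single upper (array([0.54063504, 0.18417369]), np.float64(-0.9331119356145773))
side [325.8 267. ] [ 307  249   39   37 1197] [0.5394 0.1637 0.04  ]
top [240.8 214.5] [233 203  20  20 212] [0.536 0.208 0.04 ]
```

```bash
python3 - <<'E'
from h import *
im=bot.read_camera("wrist");c=cam("wrist")
for n,cc in(("wrist",c),("side",cam("side"))):
    for t in((0,0),(.15,0),(-.15,0),(0,.15),(0,-.15)):
        P=stackpts([.5406,.1842,*t])[0];u=proj(n,P[144:],cc);print(n,t,"rim",u.min(0).round(1),u.max(0).round(1),"low rim",proj(n,P[96:144],cc).max(0).round(1))
ascii(im,3)
b=bot.read_camera("side");ascii(b[:,230:400].copy(),1)
E
```

```text
wrist (0, 0) rim [264.8  79.1] [364.9 180.8] low rim [362.8 176.9]
wrist (0.15, 0) rim [263.8  93.5] [363.8 191.3] low rim [362.1 184.5]
wrist (-0.15, 0) rim [264.9  65.9] [366.6 169.8] low rim [364.1 169.2]
wrist (0, 0.15) rim [277.   80.1] [376.6 182.3] low rim [371.2 178.2]
wrist (0, -0.15) rim [253.3  77.8] [352.2 180.6] low rim [353.6 177. ]
side (0, 0) rim [304.9 246. ] [345.8 276.6] low rim [345.3 282.1]
side (0.15, 0) rim [305.4 243.7] [345.9 269.2] low rim [345.4 275.7]
side (-0.15, 0) rim [304.4 246.9] [345.8 282. ] low rim [345.4 286.4]
side (0, 0.15) rim [299.9 244.9] [340.5 275.4] low rim [341.3 281. ]
side (0, -0.15) rim [310.4 245.1] [350.7 276.4] low rim [349.  281.7]
266 362 79 178
 79               CBBC              
 85          A9876666676789A        
 91       A8776767666666666668A     
 97     A77767666778877756666568B   
103    978777679AAAAAA99A986666669  
109   9777778AAAAAAAAAA9AA998666669 
115  A777778AABABABBAAAAAAAAA866666A
121  9887879ABAAAAAAAAABBBBAA9766669
127 B878888ABBAAAABBBBBABBBBAA766668
133 C9788779AABBBABABBABBBBBBA776668
139  9888888AABBAAAABB
[... 379 characters left out ...]
    
255    B99AAAAABBBBBBBBBBBBBBBBBBBBBBBCE   
257  C99999AAAAAABBBBBBBBBBBBBBBBBBBBBBBC  
259  989999AAAABBBBBBBBBBBBBBBBBBBBBAAAAAC 
261 B888999AAAAABBBBBBBBBBBBBBBBBBBBAAAAAAC
263 B888899AAAAABBBBBBBBBBBBBBBBBBBBAAAAAAC
265 C8788999AAAABBBBBBBBBCCBBBBBBABAAAAA99C
267 CA878999AABBCCCCCCCCCCCCCCBBBBAAAA999AC
269 ABA88899BCCCCCCCCCCCCCCCCBCCBBAAAA99AB 
271 C8AB989BCCCCCCCCCCCCCCCBCCCCCBBAA99BAA 
273  A89ABBBCCCCCCCCCCCCCCCCCCCCCCBBAAB99B 
275   A888AABCCBCCCCCCCCCCCBCBBCCCBBA989B  
277    BA88999AABBBBCCCCCCCBBBBAA99889BB   
279     ABA99999999999AAA99999998899BB     
281      89ABBAA999999999999999ABBAA9      
283       88899AAAAABBBBBBBBBAAAA988       
285                      BAAAAAA999
```

View pics/m21.png

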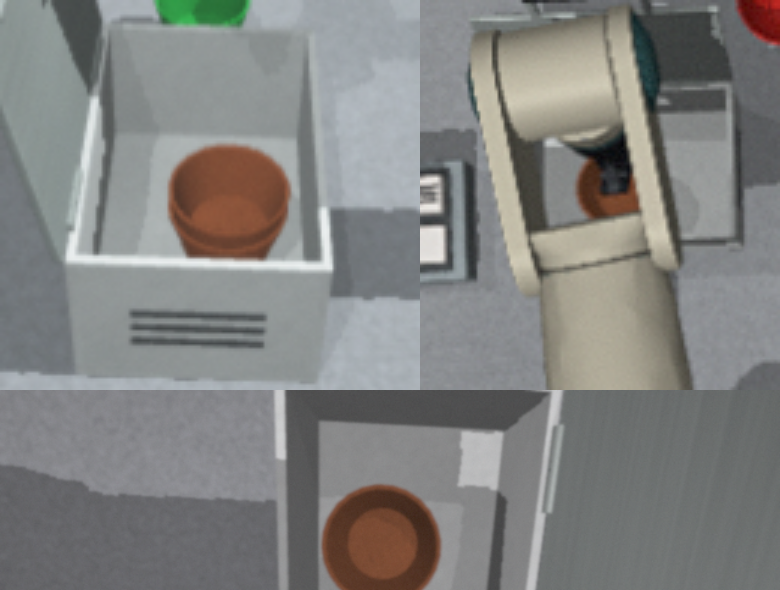

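The stack is nested, upright and clear of the walls: the side view shows two parallel rims and the wrist view shows concentric circles. Next I'll grip the lid bar again.

```bash
python3 - <<'E'
from h import *
s=st();t=s["tcp_pos"];th=np.radians(92.1)
R=np.array([[np.cos(th),np.sin(th),0],[np.sin(th),-np.cos(th),0],[0,0,-1]])
print((R.T@(np.array([.5547,.1747,.375])-t)/.2).round(3),(R.T@(np.array([.681,.1747,.375])-np.array([.5547,.1747,.375]))/.2).round(3))
E
```

```text
t 29.45 tcp [0.5536 0.1435 0.2648] yaw 94.91 j [ 11.  10.  68.   0. 101.   6.] grip 0.0018572505682593883
[ 0.156  0.011 -0.551] [-0.023  0.631  0.   ]
```

send_rows(
  targets=[
    {"x": 0, "y": 0, "z": 0, "yaw": 0.03, "grip": 32},
    {"x": 0, "y": 0, "z": -0.18, "yaw": 0, "grip": 32},
    {"x": 0, "y": 0, "z": -0.19, "yaw": 0, "grip": 32},
    {"x": 0.08, "y": 0, "z": -0.18, "yaw": 0, "grip": 32},
    {"x": 0.08, "y": 0.06, "z": 0, "yaw": 0, "grip": 32},
    {"x": 0, "y": 0.15, "z": 0, "yaw": 0, "grip": 32},
    {"x": 0, "y": 0.15, "z": 0, "yaw": 0, "grip": 32},
    {"x": -0.01, "y": 0.15, "z": 0, "yaw": 0, "grip": 32},
    {"x": -0.01, "y": 0.13, "z": 0, "yaw": 0, "grip": 32},
    {"x": 0, "y": 0, "z": 0, "yaw": 0, "grip": 32},
  ],
)

```text
time_s: 30.28
tcp_pos: [0.6859, 0.1758, 0.3661]
ee_rot: [[-0.037, 0.999, -0.011], [0.999, 0.037, -0.002], [-0.002, -0.011, -1.0]]
force: [1.5, -0.0, -4.1]
grip_width: 0.373
grip_force: 0.0
```

```bash
python3 - <<'E'
from h import *
s=st();print(tool(np.array([.682,.1747,.321])-s["tcp_pos"],s))
im=snap("wrist","w22");c=cam("wrist");print(proj("wrist",[[.682,.1747,.335],[.68,.22,.335]],c))
g=im.sum(2)
for r in(60,100,140,160):print(r,np.where(g[r,200:450]<110)[0]+200)
E
```

```text
t 30.2833 tcp [0.6859 0.1758 0.3661] yaw 92.09 j [ 11.  42.  16.  -0. 123.   9.] grip 0.3728394773345756
[-0.004 -0.017  0.226]
[[322.28150957 235.29548108]
 [321.40576914 149.36370598]]
60 []
100 []
140 [315 328 329 330 331 332 333 334 335]
160 [317 328 330 331 332 333 334 335]
```

send_rows(
  targets=[
    {"x": 0, "y": -0.008, "z": 0.08, "yaw": 0, "grip": 32},
    {"x": 0, "y": 0, "z": 0.08, "yaw": 0, "grip": 32},
    {"x": 0, "y": 0, "z": 0.06, "yaw": 0, "grip": 32},
    {"x": 0, "y": 0, "z": 0, "yaw": 0, "grip": 32},
    {"x": 0, "y": 0, "z": 0, "yaw": 0, "grip": 0},
    {"x": 0, "y": 0, "z": 0, "yaw": 0, "grip": 0},
    {"x": 0, "y": 0, "z": 0, "yaw": 0, "grip": 0},
    {"x": 0, "y": 0, "z": 0, "yaw": 0, "grip": 0},
  ],
  grip_force=30,
)

```text
time_s: 31.0
tcp_pos: [0.6793, 0.1759, 0.3342]
ee_rot: [[-0.038, 0.999, 0.003], [0.999, 0.038, 0.001], [0.001, 0.003, -1.0]]
force: [0.4, 1.7, 3.9]
grip_width: 0.122
grip_force: 29.6
```

send_rows(
  targets=[
    {"x": 0, "y": 0, "z": 0, "yaw": 0, "grip": 32},
    {"x": 0, "y": 0, "z": 0, "yaw": 0, "grip": 32},
    {"x": 0, "y": 0.01, "z": 0.03, "yaw": 0, "grip": 32},
    {"x": 0, "y": 0, "z": 0.035, "yaw": 0, "grip": 32},
    {"x": 0, "y": 0, "z": 0, "yaw": 0, "grip": 32},
    {"x": 0, "y": 0, "z": 0, "yaw": 0, "grip": 0},
    {"x": 0, "y": 0, "z": 0, "yaw": 0, "grip": 0},
    {"x": 0, "y": 0, "z": 0, "yaw": 0, "grip": 0},
    {"x": 0, "y": 0, "z": 0, "yaw": 0, "grip": 0},
  ],
)

```text
time_s: 31.75
tcp_pos: [0.6813, 0.1756, 0.3188]
ee_rot: [[-0.037, 0.999, -0.001], [0.999, 0.037, -0.0], [-0.0, -0.001, -1.0]]
force: [-0.7, -0.8, -3.0]
grip_width: 0.125
grip_force: 29.4
```

Good grip. Now the arc in reverse.

send_rows(
  targets=[
    {"x": 0, "y": -0.06, "z": -0.006, "yaw": 0, "grip": 0},
    {"x": 0, "y": -0.093, "z": -0.004, "yaw": 0, "grip": 0},
    {"x": 0, "y": -0.094, "z": 0.001, "yaw": 0, "grip": 0},
    {"x": 0, "y": -0.093, "z": 0.009, "yaw": 0, "grip": 0},
    {"x": 0, "y": -0.092, "z": 0.017, "yaw": 0, "grip": 0},
    {"x": 0, "y": -0.09, "z": 0.025, "yaw": 0, "grip": 0},
    {"x": 0, "y": -0.088, "z": 0.033, "yaw": 0, "grip": 0},
    {"x": 0, "y": -0.085, "z": 0.041, "yaw": 0, "grip": 0},
    {"x": 0, "y": -0.081, "z": 0.048, "yaw": 0, "grip": 0},
    {"x": 0, "y": 0, "z": 0, "yaw": 0, "grip": 0},
  ],
)

```text
time_s: 32.58
tcp_pos: [0.5235, 0.17, 0.2862]
ee_rot: [[-0.039, 0.999, -0.002], [0.999, 0.039, -0.0], [0.0, -0.002, -1.0]]
force: [-2.6, 0.4, 2.8]
grip_width: 0.122
grip_force: 30.4
```

```bash
python3 - <<'E'
from h import *
s=st();print(s["force"]);t=s["tcp_pos"]
# grasp point on arc about hinge x=.645,z=.1255 (radius .212), bar ~ tcp+dz
dx=.645-t[0];R=.212
for dz in(.0155,.019):print("arc z error",t[2]+dz-(.1255+np.sqrt(R*R-dx*dx)))
f0=np.arccos(dx/R);f=np.linspace(f0,.0165,12)
x=-R*np.cos(f);z=R*np.sin(f);print([(round(a/.2,3),round(-b/.2,3)) for a,b in zip(np.diff(x),np.diff(z))])
E
```

```text
t 32.5833 tcp [0.5235 0.17   0.2862] yaw 92.21 j [ 14.   7.  70.   0. 103.  12.] grip 0.12192174338979121
[-2.5667851   0.39688358  2.77850863]
arc z error 0.002449962014018481
arc z error 0.005949962014018484
[(np.float64(-0.072), np.float64(0.055)), (np.float64(-0.067), np.float64(0.061)), (np.float64(-0.062), np.float64(0.067)), (np.float64(-0.056), np.float64(0.072)), (np.float64(-0.049), np.float64(0.076)), (np.float64(-0.043), np.float64(0.08)), (np.float64(-0.036), np.float64(0.084)), (np.float64(-0.028), np.float64(0.086)), (np.float64(-0.021), np.float64(0.089)), (np.float64(-0.013), np.float64(0.09)), (np.float64(-0.005), np.float64(0.091))]
```

send_rows(
  targets=[
    {"x": 0, "y": -0.072, "z": 0.055, "yaw": 0, "grip": 0},
    {"x": 0, "y": -0.067, "z": 0.061, "yaw": 0, "grip": 0},
    {"x": 0, "y": -0.062, "z": 0.067, "yaw": 0, "grip": 0},
    {"x": 0, "y": -0.056, "z": 0.072, "yaw": 0, "grip": 0},
    {"x": 0, "y": -0.049, "z": 0.076, "yaw": 0, "grip": 0},
    {"x": 0, "y": -0.043, "z": 0.08, "yaw": 0, "grip": 0},
    {"x": 0, "y": -0.036, "z": 0.084, "yaw": 0, "grip": 0},
    {"x": 0, "y": -0.028, "z": 0.086, "yaw": 0, "grip": 0},
    {"x": 0, "y": -0.021, "z": 0.085, "yaw": 0, "grip": 0},
    {"x": 0, "y": 0, "z": 0, "yaw": 0, "grip": 0},
  ],
)

```text
time_s: 33.42
tcp_pos: [0.437, 0.1668, 0.1501]
ee_rot: [[-0.038, 0.999, -0.006], [0.999, 0.038, -0.0], [0.0, -0.006, -1.0]]
force: [-7.9, 2.5, -0.7]
grip_width: 0.125
grip_force: 33.9
```

send_rows(
  targets=[
    {"x": 0, "y": -0.016, "z": 0.07, "yaw": 0, "grip": 0},
    {"x": 0, "y": -0.01, "z": 0.06, "yaw": 0, "grip": 0},
    {"x": 0, "y": 0, "z": 0.04, "yaw": 0, "grip": 0},
    {"x": 0, "y": 0, "z": 0.01, "yaw": 0, "grip": 0},
    {"x": 0, "y": 0, "z": 0, "yaw": 0, "grip": 0},
  ],
)

```text
time_s: 33.83
tcp_pos: [0.4331, 0.1666, 0.1166]
ee_rot: [[-0.038, 0.999, -0.004], [0.999, 0.038, 0.0], [0.0, -0.004, -1.0]]
force: [-8.2, 1.4, -0.9]
grip_width: 0.121
grip_force: 34.4
```

send_rows(
  targets=[
    {"x": 0, "y": -0.003, "z": 0.01, "yaw": 0, "grip": 0},
    {"x": 0, "y": 0, "z": 0.01, "yaw": 0, "grip": 0},
    {"x": 0, "y": 0, "z": 0.01, "yaw": 0, "grip": 0},
    {"x": 0, "y": 0, "z": 0, "yaw": 0, "grip": 0},
  ],
)

```text
time_s: 34.17
tcp_pos: [0.433, 0.1667, 0.1112]
ee_rot: [[-0.038, 0.999, -0.002], [0.999, 0.038, 0.0], [0.0, -0.002, -1.0]]
force: [-7.5, 1.6, 0.1]
grip_width: 0.126
grip_force: 34.4
```

send_rows(
  targets=[
    {"x": 0, "y": 0, "z": 0.01, "yaw": 0, "grip": 0},
    {"x": 0, "y": 0, "z": 0.01, "yaw": 0, "grip": 0},
    {"x": 0, "y": 0, "z": 0, "yaw": 0, "grip": 0},
  ],
)

```text
time_s: 34.42
tcp_pos: [0.4331, 0.1667, 0.1106]
ee_rot: [[-0.038, 0.999, -0.002], [0.999, 0.038, 0.0], [0.0, -0.002, -1.0]]
force: [-18.8, -2.7, 22.0]
grip_width: 0.123
grip_force: 36.8
```

The lid is shut against its seat, since the force rises at constant z. I'll release it and go to the panel.

send_rows(
  targets=[
    {"x": 0, "y": 0, "z": -0.02, "yaw": 0, "grip": 32},
    {"x": 0, "y": 0, "z": 0, "yaw": 0, "grip": 32},
    {"x": 0, "y": 0, "z": 0, "yaw": 0, "grip": 32},
    {"x": 0, "y": 0, "z": -0.1, "yaw": 0, "grip": 32},
    {"x": 0, "y": 0, "z": -0.18, "yaw": 0, "grip": 32},
    {"x": 0, "y": 0, "z": -0.2, "yaw": 0, "grip": 0},
    {"x": 0, "y": 0, "z": -0.2, "yaw": 0, "grip": 0},
    {"x": 0.15, "y": 0.1, "z": 0, "yaw": 0, "grip": 0},
    {"x": 0.17, "y": 0.1, "z": 0, "yaw": 0, "grip": 0},
    {"x": 0.17, "y": 0.1, "z": 0, "yaw": 0, "grip": 0},
  ],
)

```text
time_s: 35.25
tcp_pos: [0.4913, 0.2676, 0.2485]
ee_rot: [[-0.036, 0.999, 0.003], [0.999, 0.036, 0.001], [0.001, 0.003, -1.0]]
force: [0.3, 0.4, 0.0]
grip_width: -0.002
grip_force: 0.0
```

send_rows(
  targets=[
    {"x": 0.17, "y": 0.1, "z": 0, "yaw": 0, "grip": 0},
    {"x": 0.15, "y": 0.1, "z": 0, "yaw": 0, "grip": 0},
    {"x": 0, "y": 0, "z": 0, "yaw": 0, "grip": 0},
    {"x": 0, "y": 0, "z": 0, "yaw": 0, "grip": 0},
  ],
)

```text
time_s: 35.58
tcp_pos: [0.5279, 0.3331, 0.2443]
ee_rot: [[-0.039, 0.999, -0.003], [0.999, 0.039, -0.002], [-0.002, -0.003, -1.0]]
force: [-0.2, -0.1, 0.0]
grip_width: -0.001
grip_force: 0.0
```

```bash
cat >> h.py <<'E'
def keys(n="wrist",near=(.534,.41)):
    im=bot.read_camera(n);c=cam(n);hsv=cv2.cvtColor(im,cv2.COLOR_RGB2HSV)
    u=proj(n,[[*near,.064],[near[0]-.056,near[1]-.004,.054]],c);print("pred",u.round(1))
    x0,y0=np.maximum(u.min(0)-70,0).astype(int);x1,y1=(u.max(0)+70).astype(int)
    m=((hsv[...,1]<45)&(hsv[...,2]>165)).astype(np.uint8);w=np.zeros_like(m);w[y0:y1,x0:x1]=m[y0:y1,x0:x1]
    w=cv2.morphologyEx(w,cv2.MORPH_CLOSE,np.ones((9,9)))
    nn,l,stt,ce=cv2.connectedComponentsWithStats(w)
    for k in range(1,nn):
        if stt[k][4]>150:
            r=cv2.minAreaRect(np.argwhere(l==k)[:,::-1].astype(np.float32));print("blob",stt[k],np.round(r[0],1),np.round(r[1],1),round(r[2]),"z.064",back(n,[r[0]],.064,c)[0].round(4),"z.054",back(n,[r[0]],.054,c)[0].round(4))
    return im
E
python3 - <<'E'
from h import *
st();keys()
print(proj("top",[[.433,.1667,.129]]));a=bot.read_camera("top");g=a.sum(2);r=g[225:260,240:255].mean(1);print("bar row",225+r.argmin())
E
```

```text
t 35.5833 tcp [0.5279 0.3331 0.2443] yaw 92.23 j [ 29.  19.  60.  -0. 101.  27.] grip -0.0005843783807642094
pred [[335.4  89.8]
 [273.1  92.4]]
blob [ 313   67   46   48 2044] [336.   90.5] [46.2 44.5] 88 z.064 [0.5345 0.4094 0.064 ] z.054 [0.5348 0.4097 0.054 ]
blob [ 251   71   45   46 1897] [273.3  93.4] [44.8 43.1] 87 z.064 [0.4796 0.405  0.064 ] z.054 [0.4782 0.4052 0.054 ]
[[247.64331555 242.41627889]]
bar row 243
```

send_rows(
  targets=[
    {"x": 0.127, "y": 0.016, "z": 0.1, "yaw": 0, "grip": 0},
    {"x": 0.127, "y": 0.016, "z": 0.14, "yaw": 0, "grip": 0},
    {"x": 0.126, "y": 0.016, "z": 0.14, "yaw": 0, "grip": 0},
    {"x": 0, "y": 0, "z": 0.14, "yaw": 0, "grip": 0},
    {"x": 0, "y": 0, "z": 0.14, "yaw": 0, "grip": 0},
    {"x": 0, "y": 0, "z": 0.1, "yaw": 0, "grip": 0},
    {"x": 0, "y": 0, "z": 0.04, "yaw": 0, "grip": 0},
    {"x": 0, "y": 0, "z": 0, "yaw": 0, "grip": 0},
  ],
)

```text
time_s: 36.35
tcp_pos: [0.5337, 0.4068, 0.0861]
ee_rot: [[-0.036, 0.999, -0.002], [0.999, 0.036, -0.002], [-0.002, -0.002, -1.0]]
force: [0.2, -0.3, -0.5]
grip_width: 0.001
grip_force: 0.0
```

send_rows(
  targets=[
    {"x": 0.013, "y": 0.003, "z": 0.05, "yaw": 0, "grip": 0},
    {"x": 0, "y": 0, "z": 0.03, "yaw": 0, "grip": 0},
    {"x": 0, "y": 0, "z": 0.02, "yaw": 0, "grip": 0},
    {"x": 0, "y": 0, "z": 0.02, "yaw": 0, "grip": 0},
    {"x": 0, "y": 0, "z": 0.02, "yaw": 0, "grip": 0},
    {"x": 0, "y": 0, "z": 0.01, "yaw": 0, "grip": 0},
    {"x": 0, "y": 0, "z": 0, "yaw": 0, "grip": 0},
  ],
)

```text
time_s: 36.93
tcp_pos: [0.535, 0.4109, 0.0571]
ee_rot: [[-0.037, 0.999, 0.0], [0.999, 0.037, 0.0], [0.0, 0.0, -1.0]]
force: [1.0, -0.2, -0.3]
grip_width: -0.001
grip_force: 0.0
```

send_rows(
  targets=[
    {"x": 0, "y": 0, "z": 0.01, "yaw": 0, "grip": 0},
    {"x": 0, "y": 0, "z": 0.01, "yaw": 0, "grip": 0},
    {"x": 0, "y": 0, "z": 0, "yaw": 0, "grip": 0},
    {"x": 0, "y": 0, "z": 0, "yaw": 0, "grip": 0},
  ],
)

```text
time_s: 37.27
tcp_pos: [0.5351, 0.411, 0.0541]
ee_rot: [[-0.037, 0.999, 0.001], [0.999, 0.037, 0.0], [0.0, 0.001, -1.0]]
force: [-1.1, -0.8, 5.1]
grip_width: -0.0
grip_force: 2.6
```

send_rows(
  targets=[
    {"x": 0, "y": 0, "z": 0.007, "yaw": 0, "grip": 0},
    {"x": 0, "y": 0, "z": 0.007, "yaw": 0, "grip": 0},
    {"x": 0, "y": 0, "z": 0, "yaw": 0, "grip": 0},
    {"x": 0, "y": 0, "z": 0, "yaw": 0, "grip": 0},
  ],
)

```text
time_s: 37.6
tcp_pos: [0.5352, 0.4111, 0.054]
ee_rot: [[-0.038, 0.999, 0.002], [0.999, 0.038, 0.001], [0.001, 0.002, -1.0]]
force: [-8.4, -5.1, 17.4]
grip_width: -0.003
grip_force: 8.8
```

The key is on its bottom stop, with z steady at 0.054 and 17 N. I'll retreat and check.

send_rows(
  targets=[
    {"x": 0, "y": 0, "z": -0.05, "yaw": 0, "grip": 0},
    {"x": 0, "y": 0, "z": -0.15, "yaw": 0, "grip": 0},
    {"x": 0, "y": 0, "z": -0.19, "yaw": 0, "grip": 0},
    {"x": 0, "y": 0, "z": -0.19, "yaw": 0, "grip": 0},
    {"x": 0, "y": 0, "z": -0.19, "yaw": 0, "grip": 0},
    {"x": -0.12, "y": -0.016, "z": -0.15, "yaw": 0, "grip": 0},
    {"x": -0.13, "y": -0.016, "z": 0, "yaw": 0, "grip": 0},
    {"x": -0.13, "y": -0.016, "z": 0, "yaw": 0, "grip": 0},
    {"x": 0, "y": 0, "z": 0, "yaw": 0, "grip": 0},
    {"x": 0, "y": 0, "z": 0, "yaw": 0, "grip": 0},
  ],
)

```text
time_s: 38.43
tcp_pos: [0.5282, 0.3336, 0.2346]
ee_rot: [[-0.036, 0.999, 0.0], [0.999, 0.036, 0.0], [0.0, 0.0, -1.0]]
force: [0.6, -0.6, -0.1]
grip_width: -0.0
grip_force: 0.0
```

```bash
python3 - <<'E'
from h import *
s=st();keys();print(s["force"])
c=cam("wrist");print("warm down",proj("wrist",[[.5345,.4094,.054]],c),"off up",proj("wrist",[[.4787,.4051,.064]],c))
scan("side","s30");scan("top","t30")
E
```

```text
t 38.4333 tcp [0.5282 0.3336 0.2346] yaw 92.05 j [29. 19. 61.  0. 99. 27.] grip -0.0002215331379219167
pred [[335.   92.5]
 [270.5  95.2]]
blob [ 312   68   45   48 2023] [334.5  91.6] [46.1 44.4] 88 z.064 [0.5336 0.4108 0.064 ] z.054 [0.5339 0.4111 0.054 ]
blob [ 245   70   48   49 2139] [268.7  93.9] [47.3 46.2] 88 z.064 [0.4779 0.4068 0.064 ] z.054 [0.4764 0.4071 0.054 ]
[ 0.57486675 -0.64723548 -0.13563283]
warm down [[335.15976673  93.59310485]] off up [[269.61738889  96.07901962]]
```

The off key now looks larger (nearer) than the warm key, so it has popped up. The lid is shut and no terracotta bowl is left on the bench. Handing in.

```bash
python3 -c "
from workcell import bot
print(bot.hand_in())"
```

```text
the job is handed in; nothing more can be done
None
```

The job is handed in: both terracotta bowls are nested upright in the closed chest, and the warm key is fully down with the off key up. The stack tipped over once inside the chest, apparently from the announced knock, and I stood it back up before closing the lid.

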